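Load brush ferrules two by two into a laned tray

ROBOT

A 6-joint arm with a two-finger parallel gripper is mounted at the origin on the work surface; the furniture and walls round the work are solid. World frame = base frame: x ahead of the robot, y to its left, z up, the work surface at z = 0. Lengths are in mm, angles in rad, forces in N, time in s.
With the tool pointing down it reaches from about 350 to 975 mm from the base axis. Payload 7.1 kg.
Tool frame: the origin (TCP) lies at the centre of the arm's flange, where the gripper is bolted on; the fingertips stand 182 mm ahead of it and the grasp point (between the pads) lies 163 mm ahead of it; x points along the fingers, y is the direction in which the jaws open and shut, and the axes are right-handed (so a half turn about x gives the same grasp; the last joint's range is limited). The gripper opens to 88 mm and grips with 3 to 60 N. Pads are 20 mm wide; open, the fingers measure 115 mm over their backs; the gripper's body (75 mm by 178 mm) begins 61 mm behind the grasp point.
Start: joints at [-0.019, 0.423, 1.63, -0, 1.089, -0.019], TCP at [624.985, 0.026, 404.675] pointing down, gripper open.
Joint ranges: [-3, 3], [-0.9, 2.11], [0.09, 2.58], [-1.31, 4.45], [0.11, 2.69], [-2.54, 2.54]. Speed limits (rad/s): [2.39, 2.39, 3.01, 3.14, 3.14, 3.14].

INTERFACE

Orientations are given as a rotation vector (axis times angle).
In Python, from workcell import readout, viewer, workorder, models gives the robot as it stands. The module is installed in compiled form; this text tells all that it offers.
- The arm moves only by the tool apply_moves, never from a script. Its argument "commands" is a list that holds one entry, the list of rows, each a list of 4 numbers: the shift along the world's x, y, z in m, then the turn about the world's z in rad. A call has 1 to 8 rows; each row is the pose to reach, as a shift and turn from the pose commanded when the call began; what a row does not reach only later rows make up. A row lasts 1/8 s, in which the tool goes at most 62.5 mm and 10.7 degrees, less where a joint would pass 70% of its speed; a pose out of reach is approached as far as the arm can. A call with a gripper value outside its range is refused whole. "gripper" is the finger opening in m, from 0 to 0.0878, set as the call begins (left out, the last holds). The fingers move at their own pace and stop on an object; the grip force is fixed at half the most. Time passes only in rows, so rows that repeat a pose let the fingers close. It gives the time, the measured TCP pose, the force and the opening at its end, in the units of the state.
- readout.get_obs(): the state, without advancing time (a new reading comes with each control period).
- viewer.get_image(name): name is "scene" or "side" or "wrist"; returns a dict with "color" (384x512x3 uint8, red, green, blue), "vertical_fov" (degrees; the focal length in pixels is half the picture's height over the tangent of half this angle, whatever the lens; pixels are square), "cx", "cy" (the principal point, pixels), "rvec" (rotation vector, rad) and "tvec" (3), from world to camera coordinates, as OpenCV has them. Camera axes: x right, y down, z forward; pixel columns grow to the right and rows downward; lengths in mm; the calibration is good to about 2 mm. A picture is of the moment at which its call begins. There is no depth.
- workorder.close_job(): hands the job in, once; it reports no verdict.
Trained networks look in the newest picture that a camera, given by its name, has taken for a name from the list of things; names that differ only in an ending like _2 or _b are one class to them, and where a whole thing is asked for, a point or a joint stands for the part that bears it (a point fixed in the world has none). Each returns a list of dicts, best first, with "conf" (0 to 1); they miss things now and then, are a little off and sometimes report something else, mostly with a low value. They report only what shows in the picture. A call takes as long as a camera call. They do not tell look-alikes from the thing itself.
- models.search_frame(camera, label): "position" ([x, y, z] in mm, in world coordinates, good to about 4 mm: the middle of the surface that is visible of it).
- models.place_of(camera, label): "position" ([x, y, z] in mm, in world coordinates, good to about 4 mm: a listed point, or the origin of a listed thing).
The state is a dict: "t": time; "qpos": joint angles; "qvel": joint speeds; "joint_torque": joint torques, N m; "ee_pos": TCP position; "orientation": TCP orientation; "ft_force": force on the tool from outside, world axes, zero at the start; "moment": the same for the moment, N m; "width": finger opening in mm.
Only numpy, scipy, OpenCV 4.12 (cv2) and the standard library are available. Lean on these libraries where they do the work, as an engineer would, in place of code of your own. Each camera call takes 0.05 s, during which the arm holds its last target.

TASK

Without lifting them off the tray, slide the four loose ferrule rings into a neat two-by-two grid in its two lanes: in each lane a low ring first, partly under the cover, and a tall ring behind it, touching it. Load the lane farther from the robot first, then the nearer one, and finish each by pressing lightly on its tall ring for a moment so that the pair bears on the sprung stop hidden under the cover, never jamming it hard, then ease off slowly. Leave the black pot and the brush head beside the tray alone.

Things in the scene. Friction and masses are not known exactly. Their poses are not given: they have to be found in the camera images.
- tray: fixed plywood tray, 310 (its x) by 400 (its y) mm, origin under its centre, deck top 10 above the table. y runs along the two lanes to their closed end, x across them, away from the robot. Open apron from y = -196 to +8, where the rings start near the two long sides (middle, x = -70 to +70, free). A lip 12 high runs round the deck
- cover: fixed aluminium plate over the lanes' closed end (origin and axes the tray's), y = +100 to +198, 184 wide, underside 30, top 33 above the deck: only low rings pass under. Beneath, hidden, a stop bar crosses both lanes, its faces somewhere from y = +130 to +160, equal in both; each face is a damped pad on a 0.8 N/mm spring with 12 travel, then solid; press it with over 2 N and under 18 N
- far_lane (a point): on the deck in the middle of the far lane at x = +40, y = +30 in the tray's frame (same axes). The open-topped lane is 72 wide, between rails 8 thick standing 20 above the deck, from y = +30 to the end wall at y = +192; tapered rail noses reach back to y = +8 and widen the mouth to about 80
- near_lane (a point): the same point of the near lane, which is like the far one: on the deck at x = -40, y = +30 in the tray's frame (same axes)
- low_a_c (a point): plastic brush ferrule ring, open at both ends, outside diameter 68, 26 tall, wall 2 (inside slightly faceted: clear within 24 of its axis), about 15 g, lying flat (axis upright) on the tray; this point is its centre, 13 above the deck. The two low rings are alike and interchangeable
- low_b_c (a point): plastic brush ferrule ring, open at both ends, outside diameter 68, 26 tall, wall 2 (inside slightly faceted: clear within 24 of its axis), about 15 g, lying flat (axis upright) on the tray; this point is its centre, 13 above the deck. The two low rings are alike and interchangeable
- tall_a_c (a point): plastic brush ferrule ring, open at both ends, outside diameter 68, 40 tall, wall 2 (inside slightly faceted: clear within 24 of its axis), about 15 g, lying flat (axis upright) on the tray; this point is its centre, 20 above the deck. The two tall rings are alike and interchangeable
- tall_b_c (a point): plastic brush ferrule ring, open at both ends, outside diameter 68, 40 tall, wall 2 (inside slightly faceted: clear within 24 of its axis), about 15 g, lying flat (axis upright) on the tray; this point is its centre, 20 above the deck. The two tall rings are alike and interchangeable
- pot_c (a point): bystander: black moulded pot, 76 diameter, 62 tall, upright on the table to the right of the tray; this point is its centre, half-way up
- head_c (a point): bystander: round brush head, bristles in a white ferrule, about 72 diameter, 74 tall, upright on the table to the right of the tray; this point is its centre, half-way up
Things that resemble listed ones, but are neither listed nor needed, are in the scene too. Leave any purple look-alike of the part that bears low_a_c alone. What is shaped like the part that bears low_b_c but pink is not meant.

How it is judged:
By the outcome, as a careful person would: the job done as asked, in the order asked, and still so for the second after the job is handed in, with the robot touching nothing.
It also fails if it takes over 72 s, if anything falls off the work surface, if the arm or the gripper's body presses on something with over 40 N, if the wrist force passes 120 N, or if a joint passes its speed limit or range.

## Working session

There is one attempt and no reset: what is moved stays moved. The work goes in short steps, Python scripts to look and compute and a tool call to move; the robot and the scene stay as the last step left them, time stands still between calls to the robot, and variables do not carry over. Pictures are saved under pics/ and viewed, and the job is handed in when it is done.

Besides the shell and the picture viewer there is one more tool, called after "Call:" by a JSON object that holds its "fn" and its "kwargs", one argument or row to a line. apply_moves: Moves the arm, as the interface text tells. Its arguments: {"type":"object","properties":{"commands":{"type":"array","items":{"type":"array","items":{"type":"array","items":{"type":"number"}}}},"gripper":{"type":"number"}},"required":["commands"]}

```bash
mkdir -p pics
cat > h.py <<'E'
import numpy as np, cv2
from workcell import readout, viewer, workorder, models
def snap(cam,fn):
    im=viewer.get_image(cam); cv2.imwrite('pics/'+fn,im['color'][:,:,::-1]); return im
def K(im):
    h=im['color'].shape[0]; f=h/2/np.tan(np.radians(im['vertical_fov'])/2)
    return np.array([[f,0,im['cx']],[0,f,im['cy']],[0,0,1.]])
def proj(im,P):
    p,_=cv2.projectPoints(np.float64(P).reshape(-1,1,3),np.float64(im['rvec']),np.float64(im['tvec']),K(im),None); return p[:,0]
def back(im,uv,z):
    R,_=cv2.Rodrigues(np.float64(im['rvec'])); t=np.float64(im['tvec']); c=-R.T@t
    d=R.T@np.linalg.inv(K(im))@np.array([uv[0],uv[1],1.]); return c+d*(z-c[2])/d[2]
E
python3 - <<'E'
from h import *
for c in ['scene','side','wrist']:
    im=snap(c,c+'0.png')
    print(c,im['vertical_fov'],np.round(im['tvec']),np.round(im['rvec'],2))
    for l in ['tray','cover','far_lane','near_lane','low_a_c','tall_a_c','pot_c','head_c']:
        print(l,[(np.round(d['position']).tolist(),round(d['conf'],2)) for d in models.place_of(c,l)])
print(readout.get_obs())
E
```

```text
scene 54.42760759242071 [-491.  161.  724.] [ 1.94 -0.89  0.51]
tray [([578.0, -32.0, -0.0], 0.8), ([692.0, -52.0, 30.0], 0.46)]
cover []
far_lane [([614.0, 2.0, 12.0], 0.85), ([531.0, -13.0, 11.0], 0.27)]
near_lane [([529.0, -11.0, 10.0], 0.93), ([489.0, -200.0, 27.0], 0.16)]
low_a_c [([328.0, -102.0, 14.0], 0.61)]
tall_a_c [([691.0, -53.0, 32.0], 0.64)]
pot_c [([410.0, -391.0, 33.0], 0.77), ([613.0, 0.0, 14.0], 0.31)]
head_c [([537.0, -399.0, 31.0], 0.75), ([710.0, -166.0, 21.0], 0.55)]
side 44.697092209199646 [-548.  -52. 1456.] [ 2.09 -0.07  0.01]
tray [([410.0, -390.0, 31.0], 0.73), ([574.0, -37.0, -2.0], 0.71)]
cover []
far_lane []
near_lane [([528.0, -13.0, 10.0], 0.71)]
low_a_c [([472.0, -95.0, 24.0], 0.69), ([328.0, -102.0, 12.0], 0.54), ([712.0, -167.0, 22.0], 0.41)]
tall_a_c [([688.0, -49.0, 30.0], 0.75)]
pot_c [([409.0, -392.0, 30.0], 0.74)]
head_c [([539.0, -400.0, 31.0], 0.88)]
wrist 62.5074959154632 [-625.  -34.  390.] [-2.87 -0.    0.  ]
tray [([578.0, -38.0, -2.0], 0.79)]
cover []
far_lane [([613.0, 2.0, 8.0], 0.84)]
near_lane [([532.0, -12.0, 10.0], 0.7)]
low_a_c [([329.0, -105.0, 15.0], 0.76)]
tall_a_c []
pot_c [([490.0, -198.0, 30.0], 0.65), ([531.0, -13.0, 8.0], 0.28)]
head_c []
{'t': 1.35, 'qpos': array([-1.89919155e-02,  4.23112749e-01,  1.62986410e+00, -1.52990417e-05,
        1.08857298e+00, -1.89814301e-02]), 'qvel': array([-1.89892076e-03, -7.49733715e-04, -6.89542533e-04, -1.72632602e-03,
       -2.62084503e-05,  2.60069265e-04]), 'joint_torque': array([ 1.20223907e-03, -5.44575226e+01, -2.74038452e+01,  6.45912113e-02,
        1.68760540e-02, -2.00358608e-05]), 'ee_pos': array([6.25004845e+02, 2.89494294e-02, 4.04681229e+02]), 'orientation': array([ 1.20921162,  1.20915605, -1.20917752]), 'ft_force': array([ 0.59739629,  0.15514153, -0.47229416]), 'moment': array([ 0.04352567,  0.01659134, -0.02601897]), 'width': 87.56519797413482}
```

View pics/scene0.png

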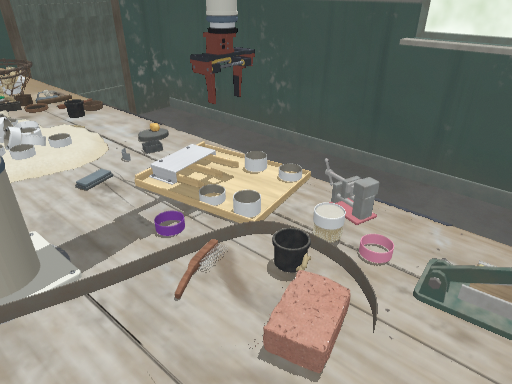

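View pics/side0.png

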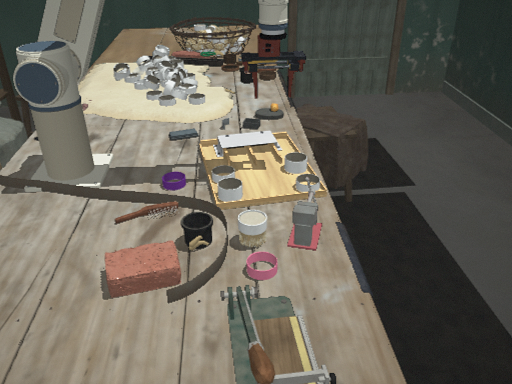

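View pics/wrist0.png

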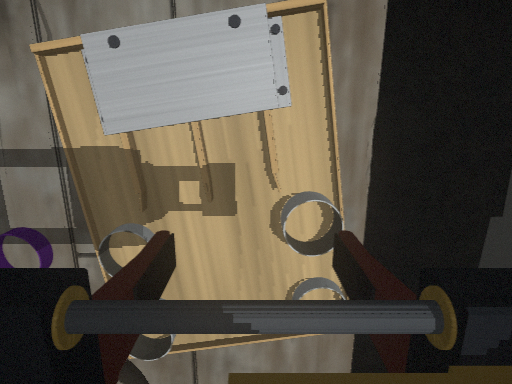

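Run:
```python
import cv2
a=cv2.imread('pics/wrist0.png');cv2.imwrite('pics/w0z.png',cv2.resize(a[0:270,20:360],None,fx=2.2,fy=2.2,interpolation=cv2.INTER_CUBIC))
a=cv2.imread('pics/scene0.png');cv2.imwrite('pics/s0z.png',cv2.resize(a[130:230,125:325],None,fx=4,fy=4,interpolation=cv2.INTER_CUBIC))
```

```text
(no output)
```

View pics/w0z.png

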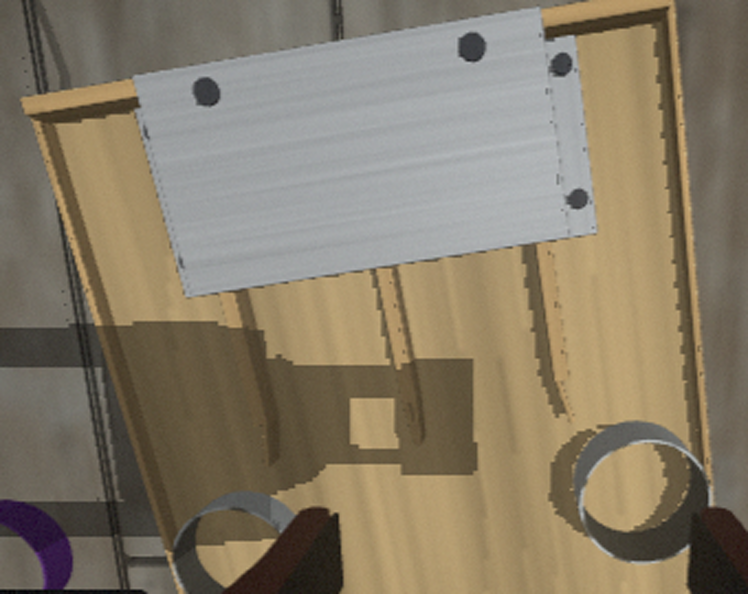

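View pics/s0z.png

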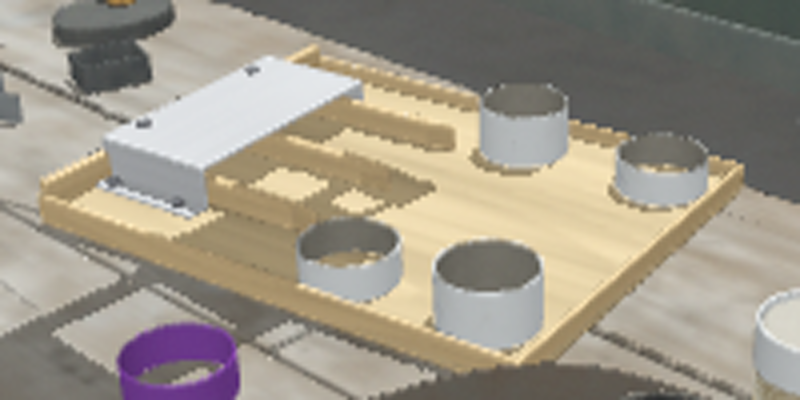

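```bash
cat >> h.py <<'E'
from scipy.optimize import least_squares
def T2W(p,P):
    P=np.atleast_2d(np.float64(P)); c,s=np.cos(p[2]),np.sin(p[2])
    return np.c_[p[0]+c*P[:,0]-s*P[:,1],p[1]+s*P[:,0]+c*P[:,1],P[:,2]]
def W2T(p,W):
    W=np.float64(W); c,s=np.cos(p[2]),np.sin(p[2]); d=W[:2]-p[:2]; return np.array([c*d[0]+s*d[1],-s*d[0]+c*d[1]])
E
python3 - <<'E'
from h import *
w=viewer.get_image('wrist'); s=viewer.get_image('scene')
import pickle; pickle.dump((w,s),open('i0.pkl','wb'))
obs=[(w,(-155,200,22),(30,44.5)),(w,(155,200,22),(325.5,2.3)),
(w,(-92,100,43),(105,135)),
(s,(155,-200,22),(310,172.5)),(s,(-155,-200,22),(256,221)),(s,(-155,200,22),(135.5,177.5)),(s,(155,200,22),(204,142))]
f=lambda p:np.concatenate([proj(i,T2W(p,P))[0]-u for i,P,u in obs])
for sel in (obs,obs[:3],obs[3:]):
    g=lambda p:np.concatenate([proj(i,T2W(p,P))[0]-u for i,P,u in sel])
    r=least_squares(g,[578,-36,.15]); print(r.x,np.round(r.fun.reshape(-1,2),1).tolist())
p=np.array([578,-36,.16])
E
```

```text
[ 5.71635410e+02 -3.84653529e+01  1.34239923e-01] [[0.3, 1.4], [0.6, -1.2], [-0.4, 0.5], [1.9, -1.3], [-2.8, 0.0], [-1.3, 0.1], [1.3, 0.9]]
[ 5.70605837e+02 -3.85972616e+01  1.28466425e-01] [[0.2, 0.4], [0.8, -0.3], [-1.0, 0.0]]
[ 5.72614393e+02 -3.88365979e+01  1.50405597e-01] [[1.9, -2.0], [-0.8, -0.4], [-1.2, 0.7], [0.4, 1.0]]
```

Call:
{"fn": "apply_moves", "kwargs": {
  "commands": [
    [[0,-0.04,0,0.05],[0,-0.09,0,0.1],[0,-0.13,0,0.135],[0,-0.13,0,0.135],[0,-0.13,0,0.135]]
  ],
  "gripper": 0
}}

```text
t: 2.08
ee_pos: [624.9, -129.7, 404.6]
orientation: [1.11, 1.27, -1.11]
ft_force: [-0.2, -0.1, -0.1]
width: 41.4
```

Run:
```python
from h import *
w=snap('wrist','w1.png')
import pickle; pickle.dump(w,open('i1.pkl','wb'))
for l in ['far_lane','near_lane','low_a_c','tall_a_c','tray']:
        print(l,[(np.round(d['position']).tolist(),round(d['conf'],2)) for d in models.place_of('wrist',l)])
o=readout.get_obs();print(o['t'],o['ee_pos'],o['width'])
```

```text
far_lane [([614.0, 3.0, 6.0], 0.7)]
near_lane [([533.0, -15.0, 9.0], 0.97)]
low_a_c []
tall_a_c []
tray [([575.0, -34.0, 1.0], 0.86)]
2.375 [ 625.07288543 -129.06584655  404.69094815] 16.94183433047265
```

View pics/w1.png

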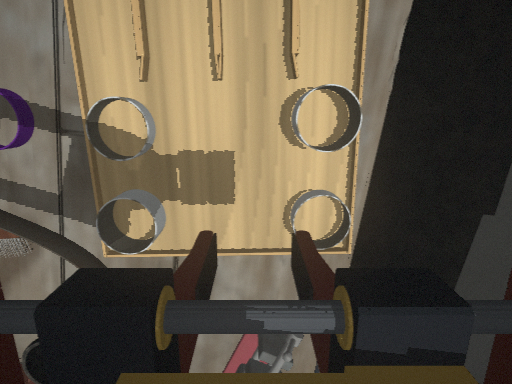

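Run:
```python
import cv2
a=cv2.imread('pics/w1.png');cv2.imwrite('pics/w1z.png',cv2.resize(a[0:262,60:375],None,fx=2.25,fy=2.25,interpolation=cv2.INTER_CUBIC))
```

```text
(no output)
```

View pics/w1z.png

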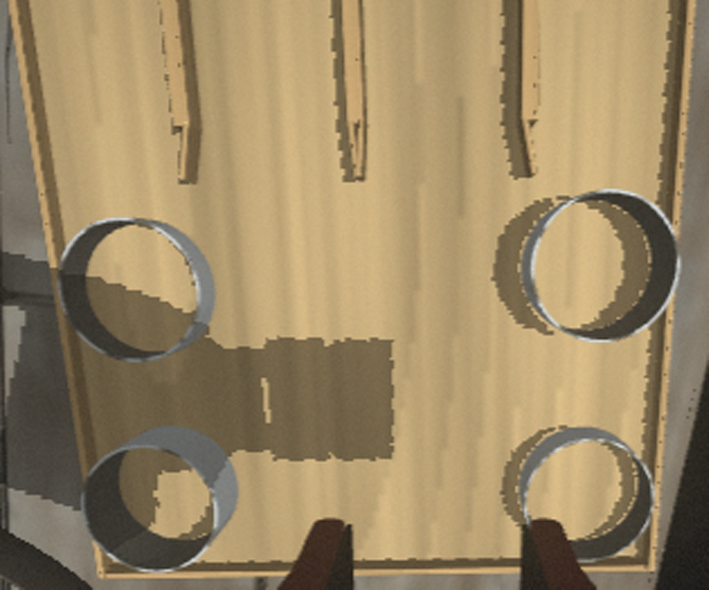

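Run:
```python
from h import *
import pickle
w0,s0=pickle.load(open('i0.pkl','rb')); w=pickle.load(open('i1.pkl','rb'))
Z=lambda u:(u[0]/2.25+60,u[1]/2.25)
rings={'nl':((131,289),36),'nt':((150,508),50),'ft':((601,265),50),'fl':((585,498),36)}
obs=[(w,(-155,-200,22),Z((100,578))),(w,(155,-200,22),Z((655,573))),
(w0,(-155,200,22),(30,44.5)),(w0,(155,200,22),(325.5,2.3)),(w0,(-92,100,43),(105,135)),
(w,(0,8,25),Z((357,180))),(w,(80,8,25),Z((530,176))),(w,(-80,8,25),Z((187,183)))]
g=lambda p:np.concatenate([proj(i,T2W(p,P))[0]-u for i,P,u in obs])
r=least_squares(g,[578,-36,.15],loss='soft_l1'); p=r.x; print(p,np.round(g(p).reshape(-1,2),1).tolist())
im=cv2.resize(w['color'][:,:,::-1],None,fx=2,fy=2,interpolation=cv2.INTER_CUBIC)
def poly(P,c,cl=True): cv2.polylines(im,[np.int32(proj(w,P)*2)],cl,c,1)
th=np.linspace(0,6.28,60)
for k,(u,z) in rings.items():
    X=back(w,Z(u),z); print(k,np.round(X,1),np.round(W2T(p,X),1))
    for zz in (10,z): poly(np.c_[X[0]+34*np.cos(th),X[1]+34*np.sin(th),0*th+zz],(0,0,255))
poly(T2W(p,[(-155,-200,22),(155,-200,22),(155,200,22),(-155,200,22)]),(255,0,0))
for x in (-80,0,80):
  for d in(-4,4): poly(T2W(p,[(x+d,30,30),(x+d,100,30)]),(0,255,0),False)
print('lanes',T2W(p,[(40,30,10),(-40,30,10)]))
cv2.imwrite('pics/ov1.png',im[:560,:800])
```

```text
[ 5.74745655e+02 -3.73722512e+01  1.50449490e-01] [[-1.6, 1.5], [-0.6, 0.1], [0.9, 3.3], [0.3, -4.7], [1.2, 1.0], [-0.1, -0.9], [-1.9, -0.4], [0.5, -0.9]]
nl [473.1 -94.3  36. ] [-109.1  -41.1]
nt [ 490.3 -199.    50. ] [-107.7 -147.1]
ft [690.4 -53.5  50. ] [111.9 -33.3]
fl [ 708.2 -169.1   36. ] [ 112.2 -150.2]
lanes [[609.79733061  -1.71583454  10.        ]
 [530.70102604 -13.70643934  10.        ]]
```

View pics/ov1.png

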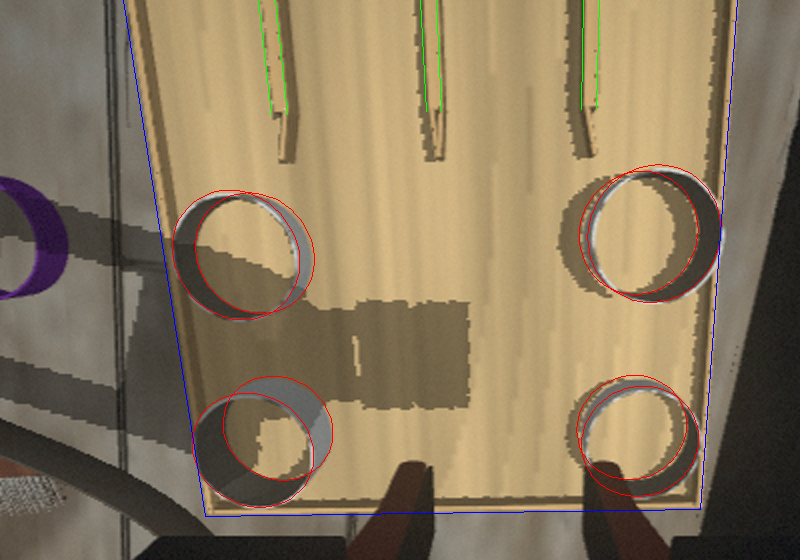

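Call:
{"fn": "apply_moves", "kwargs": {
  "commands": [
    [[0.025,-0.012,-0.04,0.015],[0.055,-0.026,-0.08,0.015],[0.083,-0.039,-0.12,0.015],[0.083,-0.039,-0.145,0.015],[0.083,-0.039,-0.145,0.015],[0.083,-0.039,-0.17,0.015],[0.083,-0.039,-0.195,0.015],[0.083,-0.039,-0.205,0.015]]
  ],
  "gripper": 0
}}

```text
t: 3.38
ee_pos: [707.1, -168.6, 197.4]
orientation: [1.097, 1.279, -1.099]
ft_force: [0.5, 0.2, -0.6]
width: 0.5
```

Run:
```python
from h import *
w=snap('side','s2.png');w=snap('scene','sc2.png')
a=cv2.imread('pics/sc2.png');cv2.imwrite('pics/sc2z.png',cv2.resize(a[90:240,125:345],None,fx=3.5,fy=3.5,interpolation=cv2.INTER_CUBIC))
o=readout.get_obs();print(o['t'],o['ee_pos'],o['width'],o['ft_force'])
```

```text
3.475 [ 707.30802523 -168.79577828  197.87754044] 0.7730380146321577 [-0.17984909 -0.62039862 -0.21353163]
```

View pics/sc2z.png

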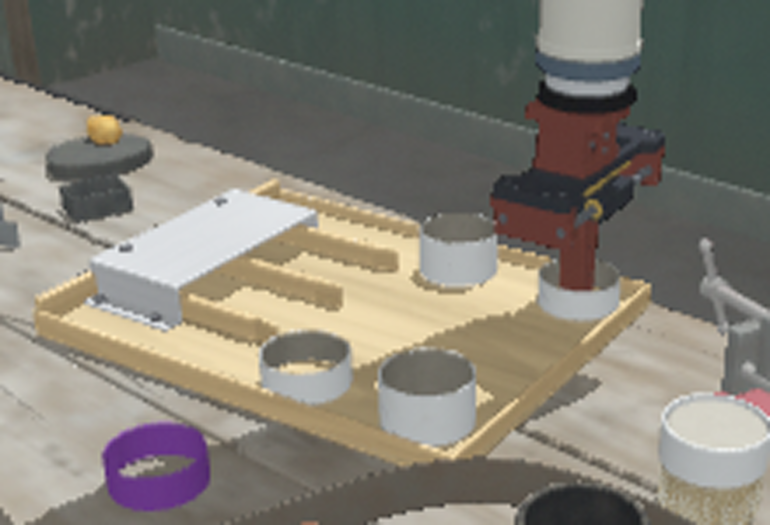

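Call:
{"fn": "apply_moves", "kwargs": {
  "commands": [
    [[0,0,0,0],[-0.008,0.001,0,0],[-0.02,0.002,0,0],[-0.036,0.0035,0,0],[-0.052,0.005,0,0],[-0.066,0.006,0,0],[-0.076,0.007,0,0],[-0.082,0.008,0,0]]
  ],
  "gripper": 0.012
}}

```text
t: 4.47
ee_pos: [625.5, -161.0, 199.9]
orientation: [1.098, 1.276, -1.098]
ft_force: [0.4, 0.2, -0.6]
width: 11.8
```

Run:
```python
from h import *
w=snap('wrist','w3.png')
o=readout.get_obs();print(o['t'],o['ee_pos'],o['width'],o['ft_force'])
```

```text
4.525 [ 625.01834472 -160.85579892  199.70573302] 12.266245391668614 [-0.81096164  0.29611192 -0.57240018]
```

View pics/w3.png

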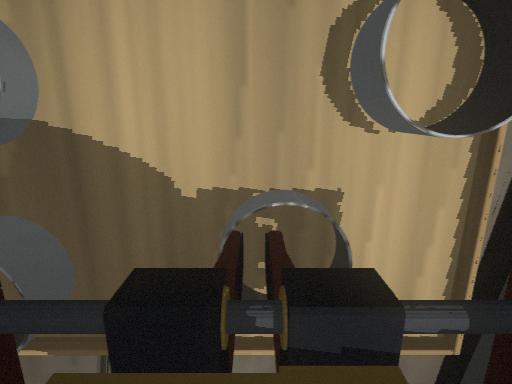

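Call:
{"fn": "apply_moves", "kwargs": {
  "commands": [
    [[-0.0012,0.0079,0,0],[-0.002,0.02,0,0],[-0.0031,0.034,0,0],[-0.0044,0.049,0,0],[-0.0056,0.064,0,0],[-0.0069,0.079,0,0],[-0.0079,0.092,0,0],[-0.009,0.1,0,0]]
  ]
}}

```text
t: 5.52
ee_pos: [616.9, -60.0, 199.7]
orientation: [1.098, 1.277, -1.098]
ft_force: [-0.2, -0.1, -0.3]
width: 12.0
```

Run:
```python
from h import *
w=snap('wrist','w4.png')
o=readout.get_obs();print(o['t'],o['ee_pos'],W2T([574.75,-37.37,.1504],o['ee_pos']),o['ft_force'])
```

```text
5.575 [616.79094443 -59.50875442 199.66202876] [ 38.2492237  -28.18798224] [ 0.08391617  0.70173365 -0.23676757]
```

View pics/w4.png

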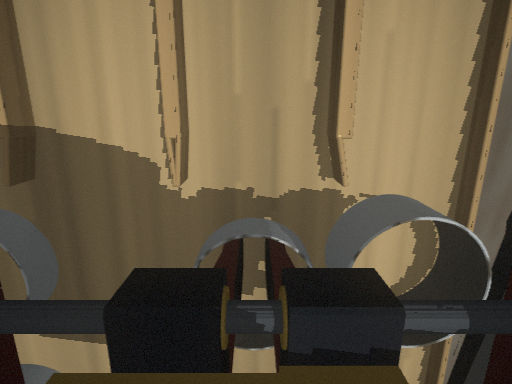

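```bash
cat >> h.py <<'E'
def overlay(w,p,fn,rings=[],crop=None):
    im=cv2.resize(w['color'][:,:,::-1],None,fx=2,fy=2,interpolation=cv2.INTER_CUBIC)
    def poly(P,c,cl=True): cv2.polylines(im,[np.int32(proj(w,P)*2)],cl,c,1)
    th=np.linspace(0,6.28,60)
    for x,y,z in rings:
        X=T2W(p,[(x,y,z)])[0]
        for zz in (10,z): poly(np.c_[X[0]+34*np.cos(th),X[1]+34*np.sin(th),0*th+zz],(0,0,255))
    for x in (-80,0,80):
      for d in(-4,4): poly(T2W(p,[(x+d,30,30),(x+d,100,30)]),(0,255,0),False); poly(T2W(p,[(x+d,30,10),(x+d,100,10)]),(255,0,255),False)
    poly(T2W(p,[(-92,100,43),(92,100,43),(92,198,43),(-92,198,43)]),(255,0,0))
    im=im if crop is None else im[crop[1]:crop[3],crop[0]:crop[2]]
    cv2.imwrite('pics/'+fn,im)
E
python3 - <<'E'
from h import *
w=viewer.get_image('wrist')
overlay(w,[574.75,-37.37,.1504],'ov4.png',[(38,-40,36),(112,-33,50)],(200,0,1000,600))
E
```

```text
(no output)
```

View pics/ov4.png

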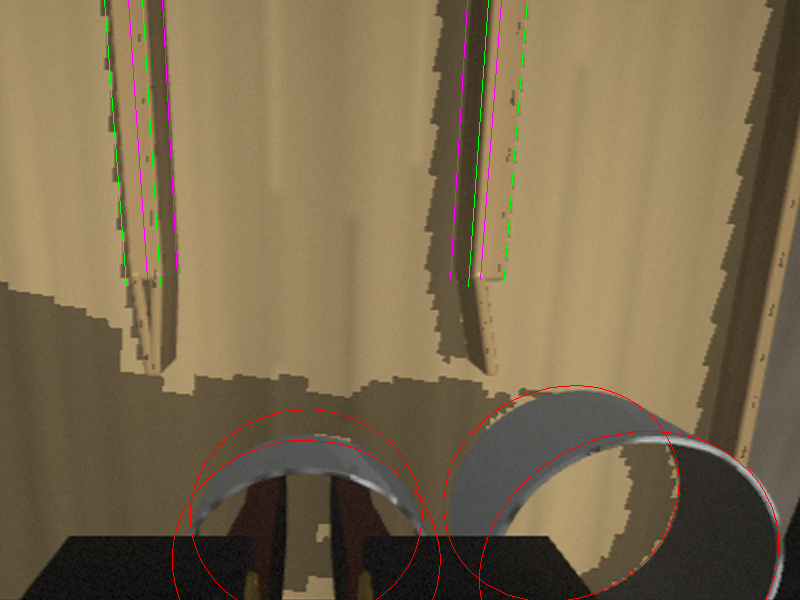

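Call:
{"fn": "apply_moves", "kwargs": {
  "commands": [
    [[-0.0002,0.008,0,0],[-0.001,0.02,0,0],[-0.003,0.034,0,0],[-0.005,0.048,0,0],[-0.0074,0.0625,0,0],[-0.0097,0.0775,0,0],[-0.012,0.092,0,0],[-0.0136,0.103,0,0]]
  ]
}}

```text
t: 6.62
ee_pos: [603.2, 43.1, 199.7]
orientation: [1.098, 1.277, -1.098]
ft_force: [0.4, -1.0, -0.9]
width: 11.9
```

Run:
```python
from h import *
w=snap('wrist','w5.png')
overlay(w,[574.75,-37.37,.1504],'ov5.png',[(40,57,36),(112,-33,50)],(200,0,1000,600))
o=readout.get_obs();print(o['t'],o['ee_pos'],W2T([574.75,-37.37,.1504],o['ee_pos']),o['ft_force'])
```

```text
6.675 [603.04477233  43.92776989 199.62658421] [40.15649886 76.14050913] [ 0.33774631  1.12413954 -1.21335973]
```

View pics/ov5.png

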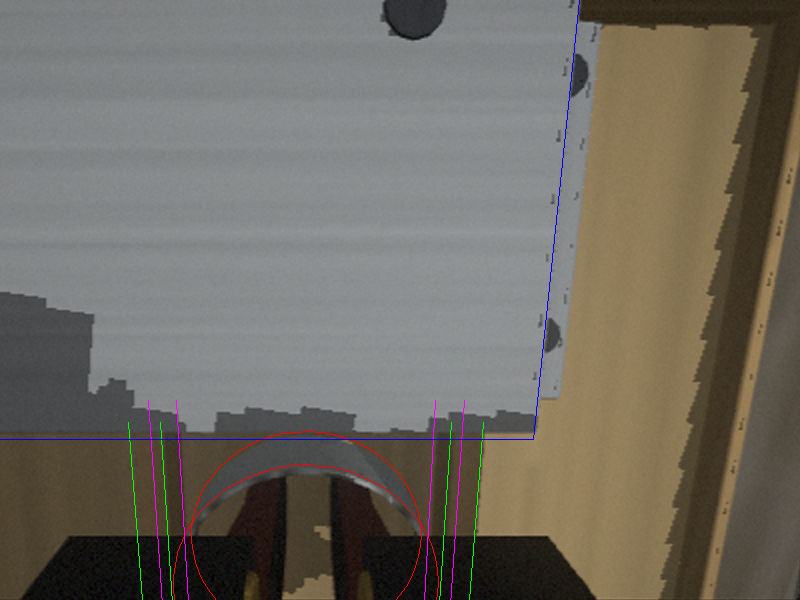

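Call:
{"fn": "apply_moves", "kwargs": {
  "commands": [
    [[0.001,-0.008,0,0],[0.0025,-0.017,0,0],[0.0025,-0.017,0,0],[0.0025,-0.017,0.03,0],[0.0025,-0.017,0.06,0],[0.03,-0.043,0.065,0],[0.06,-0.072,0.065,0],[0.087,-0.097,0.065,0]]
  ],
  "gripper": 0
}}

```text
t: 7.68
ee_pos: [691.3, -56.5, 265.0]
orientation: [1.099, 1.276, -1.098]
ft_force: [-0.0, 0.4, -0.7]
width: 0.4
```

Call:
{"fn": "apply_moves", "kwargs": {
  "commands": [
    [[0,0,0,0],[0,0,-0.02,0],[0,0,-0.045,0],[0,0,-0.06,0],[0,0,-0.065,0]]
  ],
  "gripper": 0
}}

```text
t: 8.3
ee_pos: [689.4, -54.4, 197.8]
orientation: [1.097, 1.279, -1.099]
ft_force: [0.5, -0.9, -0.2]
width: 0.6
```

Run:
```python
from h import *
w=snap('wrist','w6.png')
snap('scene','sc6.png')
a=cv2.imread('pics/sc6.png');cv2.imwrite('pics/sc6z.png',cv2.resize(a[90:240,125:345],None,fx=3.5,fy=3.5,interpolation=cv2.INTER_CUBIC))
o=readout.get_obs();print(o['t'],o['ee_pos'],W2T([574.75,-37.37,.1504],o['ee_pos']),o['ft_force'])
```

```text
8.4 [690.03973463 -54.61010165 198.97089573] [111.4051076  -34.31976132] [ 0.1806632 -0.6358513 -0.2057192]
```

View pics/sc6z.png

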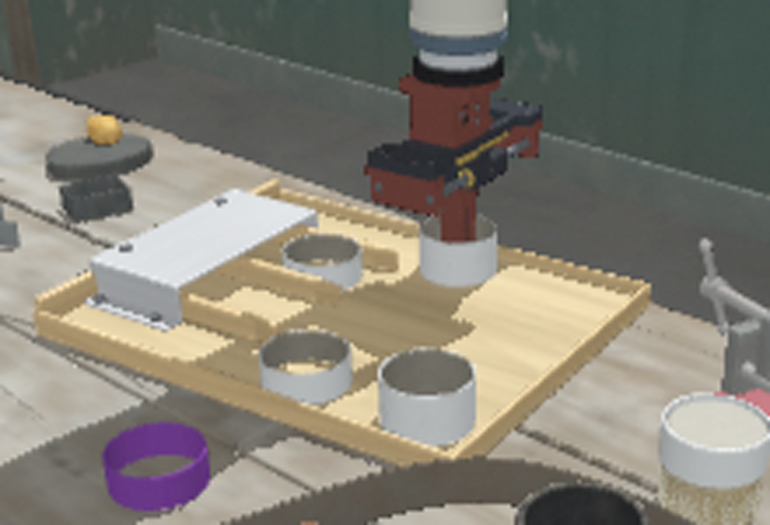

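View pics/w6.png

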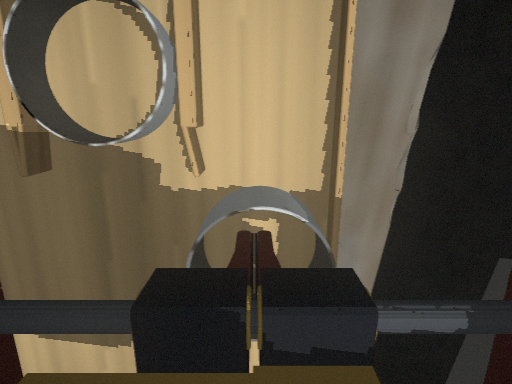

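Call:
{"fn": "apply_moves", "kwargs": {
  "commands": [
    [[0,0,0,0],[-0.008,-0.008,0,0],[-0.02,-0.016,0,0],[-0.034,-0.022,0,0],[-0.049,-0.027,0,0],[-0.063,-0.031,0,0],[-0.073,-0.035,0,0],[-0.0785,-0.036,0,0]]
  ],
  "gripper": 0.012
}}

```text
t: 9.4
ee_pos: [611.3, -91.2, 199.7]
orientation: [1.098, 1.276, -1.098]
ft_force: [-0.7, -0.2, 0.7]
width: 12.2
```

Run:
```python
from h import *
w=snap('wrist','w7.png')
o=readout.get_obs();print(o['t'],o['ee_pos'],W2T([574.75,-37.37,.1504],o['ee_pos']),o['ft_force'])
```

```text
9.45 [610.96829112 -91.18429528 199.66921766] [ 27.74623978 -58.63351572] [-0.39217668 -0.4130363   0.30937812]
```

View pics/w7.png

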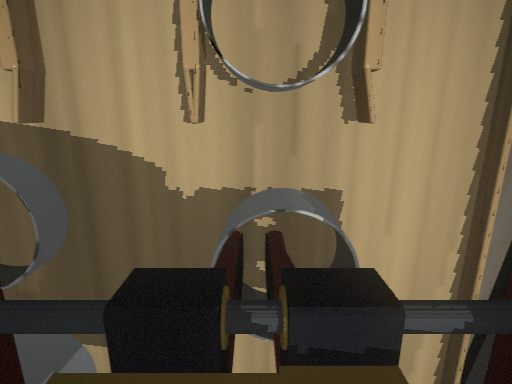

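Call:
{"fn": "apply_moves", "kwargs": {
  "commands": [
    [[0.0008,0.008,0,0],[0.0019,0.0205,0,0],[0.0018,0.0345,0,0],[0.0017,0.049,0,0],[0.0016,0.063,0,0],[-0.0005,0.077,0,0],[-0.0023,0.0885,0,0],[-0.0038,0.0985,0,0]]
  ]
}}

```text
t: 10.45
ee_pos: [607.9, 8.3, 199.7]
orientation: [1.098, 1.276, -1.098]
ft_force: [0.2, -0.8, 0.1]
width: 12.0
```

Run:
```python
from h import *
w=snap('wrist','w8.png')
o=readout.get_obs();print(o['t'],o['ee_pos'],W2T([574.75,-37.37,.1504],o['ee_pos']),o['ft_force'])
```

```text
10.5 [607.74571901   9.09771923 199.65556756] [39.58566472 40.99928722] [-0.04778692  1.33881633 -0.33824797]
```

View pics/w8.png

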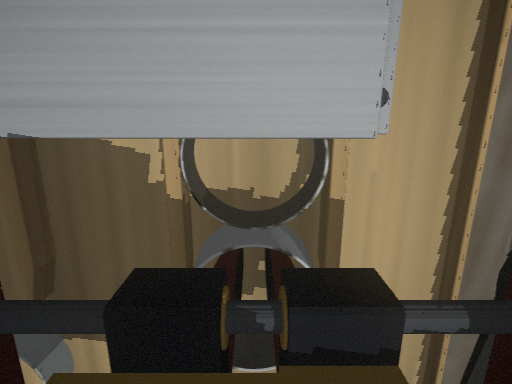

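Call:
{"fn": "apply_moves", "kwargs": {
  "commands": [
    [[-0.0003,0.0015,0,0],[-0.0005,0.003,0,0],[-0.0006,0.0045,0,0],[-0.0008,0.006,0,0],[-0.001,0.007,0,0],[-0.0012,0.008,0,0],[-0.0012,0.008,0,0]]
  ]
}}

```text
t: 11.38
ee_pos: [606.9, 15.6, 199.7]
orientation: [1.098, 1.276, -1.098]
ft_force: [0.1, -0.3, -0.5]
width: 12.3
```

Call:
{"fn": "apply_moves", "kwargs": {
  "commands": [
    [[-0.0002,0.001,0,0],[-0.0003,0.002,0,0],[-0.0004,0.003,0,0],[-0.0006,0.004,0,0],[-0.0006,0.004,0,0]]
  ]
}}

```text
t: 12.0
ee_pos: [606.3, 19.6, 199.7]
orientation: [1.098, 1.276, -1.098]
ft_force: [0.5, 0.2, -0.3]
width: 12.0
```

Call:
{"fn": "apply_moves", "kwargs": {
  "commands": [
    [[-0.0002,0.001,0,0],[-0.0003,0.002,0,0],[-0.0004,0.003,0,0],[-0.0006,0.004,0,0],[-0.0006,0.004,0,0]]
  ]
}}

```text
t: 12.62
ee_pos: [605.7, 23.6, 199.7]
orientation: [1.098, 1.276, -1.098]
ft_force: [-0.8, -0.5, -0.5]
width: 11.6
```

Call:
{"fn": "apply_moves", "kwargs": {
  "commands": [
    [[-0.0002,0.001,0,0],[-0.0003,0.002,0,0],[-0.0004,0.003,0,0],[-0.0006,0.004,0,0],[-0.0006,0.004,0,0]]
  ]
}}

```text
t: 13.25
ee_pos: [605.1, 27.6, 199.7]
orientation: [1.098, 1.276, -1.098]
ft_force: [-0.4, -1.0, -0.1]
width: 11.7
```

Call:
{"fn": "apply_moves", "kwargs": {
  "commands": [
    [[-0.0002,0.001,0,0],[-0.0003,0.002,0,0],[-0.0004,0.003,0,0],[-0.0006,0.004,0,0],[-0.0006,0.004,0,0]]
  ]
}}

```text
t: 13.88
ee_pos: [604.5, 31.5, 199.7]
orientation: [1.098, 1.276, -1.098]
ft_force: [0.1, -2.1, 0.2]
width: 12.1
```

Call:
{"fn": "apply_moves", "kwargs": {
  "commands": [
    [[-0.0002,0.001,0,0],[-0.0003,0.002,0,0],[-0.0003,0.002,0,0],[-0.0003,0.002,0,0]]
  ]
}}

```text
t: 14.38
ee_pos: [604.2, 33.5, 199.7]
orientation: [1.098, 1.276, -1.098]
ft_force: [1.6, -3.0, 0.8]
width: 11.9
```

Run:
```python
from h import *
w=snap('wrist','w9.png')
for i in range(2):
    o=readout.get_obs();print(o['t'],o['ee_pos'],W2T([574.75,-37.37,.1504],o['ee_pos']),o['ft_force']); viewer.get_image('wrist')
```

```text
14.425 [604.21523962  33.46055802 199.70074734] [39.74541267 65.61608391] [ 0.54280334 -2.59590323 -0.24485114]
14.475 [604.21208053  33.44999025 199.67485804] [39.74070583 65.60610877] [-0.09546492 -3.44365562  0.42676637]
```

View pics/w9.png

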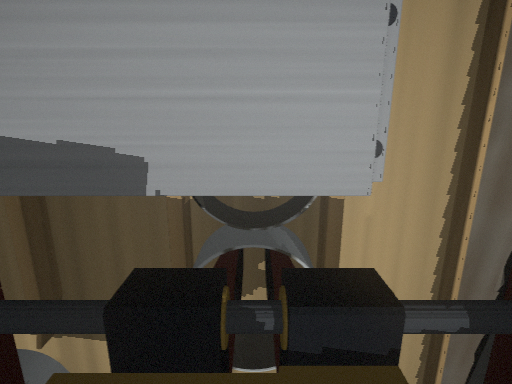

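Call:
{"fn": "apply_moves", "kwargs": {
  "commands": [
    [[-0.0001,0.001,0,0],[-0.0003,0.002,0,0],[-0.0004,0.003,0,0],[-0.0004,0.003,0,0],[-0.0004,0.003,0,0],[-0.0004,0.003,0,0],[-0.0004,0.003,0,0],[-0.0004,0.003,0,0]]
  ]
}}

```text
t: 15.52
ee_pos: [603.8, 36.4, 199.7]
orientation: [1.098, 1.276, -1.098]
ft_force: [0.9, -4.9, 0.9]
width: 12.1
```

Call:
{"fn": "apply_moves", "kwargs": {
  "commands": [
    [[0.0001,-0.0005,0,0],[0.0002,-0.001,0,0],[0.0002,-0.0015,0,0],[0.0003,-0.002,0,0],[0.0004,-0.0025,0,0],[0.0004,-0.003,0,0],[0.0005,-0.0035,0,0],[0.0006,-0.004,0,0]]
  ]
}}

```text
t: 16.52
ee_pos: [604.3, 32.6, 199.6]
orientation: [1.098, 1.277, -1.098]
ft_force: [0.0, -1.0, 0.5]
width: 12.1
```

Call:
{"fn": "apply_moves", "kwargs": {
  "commands": [
    [[0.0001,-0.0005,0,0],[0.0002,-0.001,0,0],[0.0002,-0.0015,0,0],[0.0003,-0.002,0,0],[0.0004,-0.0025,0,0],[0.0004,-0.003,0,0],[0.0005,-0.0035,0,0],[0.0006,-0.004,0,0]]
  ]
}}

```text
t: 17.52
ee_pos: [605.0, 28.5, 199.6]
orientation: [1.098, 1.276, -1.098]
ft_force: [0.5, -0.5, -0.4]
width: 12.3
```

Call:
{"fn": "apply_moves", "kwargs": {
  "commands": [
    [[0.0001,-0.0005,0,0],[0.0002,-0.001,0,0],[0.0002,-0.0015,0,0],[0.0003,-0.002,0,0],[0.0004,-0.003,0,0],[0.0006,-0.004,0,0],[0.0008,-0.006,0,0],[0.0008,-0.006,0,0]]
  ]
}}

```text
t: 18.52
ee_pos: [605.8, 22.4, 199.7]
orientation: [1.098, 1.276, -1.098]
ft_force: [0.2, -0.4, 0.3]
width: 12.1
```

Run:
```python
from h import *
w=snap('wrist','w10.png')
o=readout.get_obs();print(o['t'],o['ee_pos'],W2T([574.75,-37.37,.1504],o['ee_pos']),o['ft_force'])
```

```text
18.575 [605.77730916  22.43257388 199.67280152] [39.63748547 54.47854166] [ 0.06318753  0.75941088 -0.70497462]
```

View pics/w10.png

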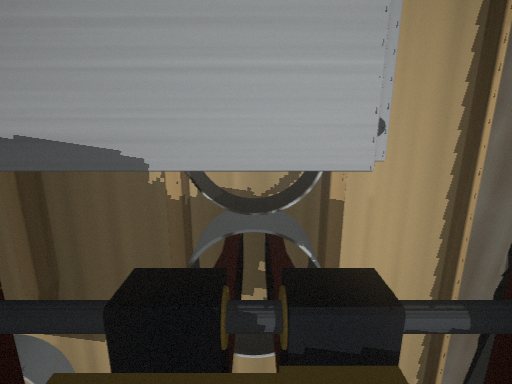

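Call:
{"fn": "apply_moves", "kwargs": {
  "commands": [
    [[0.0008,-0.0055,0,0],[0.0017,-0.011,0,0],[0.0017,-0.011,0,0],[0.0017,-0.011,0,0],[0.0017,-0.011,0.02,0],[0.0017,-0.011,0.045,0],[0.0017,-0.011,0.07,0]]
  ],
  "gripper": 0
}}

```text
t: 19.45
ee_pos: [607.6, 11.7, 271.7]
orientation: [1.098, 1.276, -1.097]
ft_force: [-0.0, -0.8, -0.2]
width: 0.2
```

Call:
{"fn": "apply_moves", "kwargs": {
  "commands": [
    [[-0.026,-0.021,0.02,0],[-0.06,-0.048,0.03,0],[-0.094,-0.074,0.03,0],[-0.12,-0.095,0.02,0],[-0.1345,-0.1055,0,0],[-0.1345,-0.1055,0,0]]
  ]
}}

```text
t: 20.2
ee_pos: [472.0, -94.3, 269.9]
orientation: [1.099, 1.277, -1.1]
ft_force: [-0.4, -0.4, 0.0]
width: 0.6
```

Run:
```python
from h import *
w=snap('wrist','w11.png')
p=[574.75,-37.37,.1504]
overlay(w,p,'ov11.png',[(-109.1,-41.1,36),(40,42,50),(40,110,36)])
o=readout.get_obs();print(o['t'],o['ee_pos'],W2T(p,o['ee_pos']),o['ft_force'])
s=snap('scene','sc11.png')
a=cv2.imread('pics/sc11.png');cv2.imwrite('pics/sc11z.png',cv2.resize(a[90:240,125:345],None,fx=3.5,fy=3.5,interpolation=cv2.INTER_CUBIC))
a=cv2.imread('pics/ov11.png');cv2.imwrite('pics/ov11.png',cv2.resize(a,(800,600)))
```

```text
20.25 [473.13399696 -94.07267172 270.50063775] [-108.96484977  -40.83707345] [ 0.01300138  0.49937085 -0.64858797]
```

View pics/ov11.png

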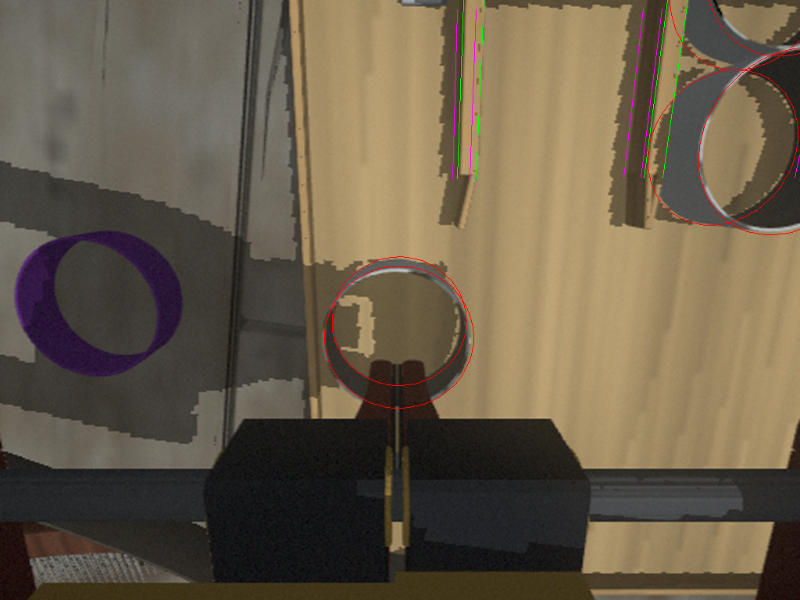

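View pics/sc11z.png

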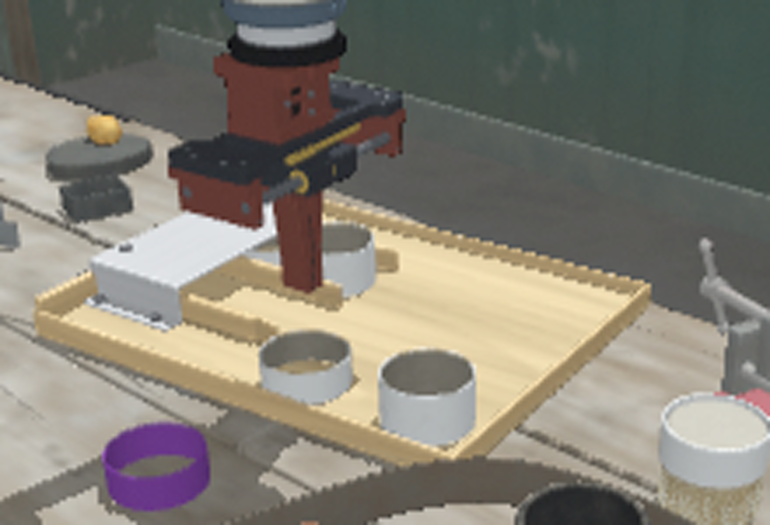

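Call:
{"fn": "apply_moves", "kwargs": {
  "commands": [
    [[0,0,-0.02,0],[0,0,-0.045,0],[0,0,-0.062,0],[0,0,-0.07,0],[0,0,-0.07,0]]
  ],
  "gripper": 0
}}

```text
t: 20.92
ee_pos: [473.2, -93.8, 199.5]
orientation: [1.098, 1.277, -1.098]
ft_force: [0.4, 0.9, 0.1]
width: 0.7
```

Call:
{"fn": "apply_moves", "kwargs": {
  "commands": [
    [[0,0,0,0],[0.008,-0.003,0,0],[0.02,-0.006,0,0],[0.036,-0.0075,0,0],[0.052,-0.0075,0,0],[0.066,-0.0075,0,0],[0.077,-0.0075,0,0],[0.083,-0.0075,0,0]]
  ],
  "gripper": 0.012
}}

```text
t: 21.92
ee_pos: [556.7, -101.4, 199.6]
orientation: [1.098, 1.276, -1.098]
ft_force: [-1.0, -0.9, 0.6]
width: 12.0
```

Run:
```python
from h import *
w=snap('wrist','w12.png')
p=[574.75,-37.37,.1504]
o=readout.get_obs();print(o['t'],o['ee_pos'],W2T(p,o['ee_pos']),o['ft_force'])
```

```text
21.975 [ 557.07322804 -101.40753417  199.66444714] [-27.07219896 -60.66605387] [ 1.19386002  0.38282746 -0.75440237]
```

View pics/w12.png

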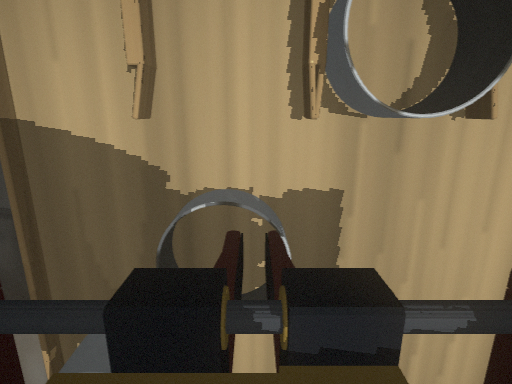

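Call:
{"fn": "apply_moves", "kwargs": {
  "commands": [
    [[-0.0032,0.0076,0,0],[-0.0079,0.019,0,0],[-0.013,0.0315,0,0],[-0.017,0.044,0,0],[-0.0206,0.0555,0,0],[-0.0235,0.068,0,0],[-0.0254,0.081,0,0],[-0.0271,0.092,0,0]]
  ]
}}

```text
t: 22.98
ee_pos: [528.8, -8.6, 199.7]
orientation: [1.098, 1.276, -1.098]
ft_force: [-0.1, -0.6, -0.4]
width: 12.2
```

Call:
{"fn": "apply_moves", "kwargs": {
  "commands": [
    [[-0.0015,0.01,0,0],[-0.0033,0.022,0,0],[-0.0051,0.034,0,0],[-0.0063,0.0415,0,0],[-0.0063,0.0415,0,0]]
  ]
}}

```text
t: 23.6
ee_pos: [522.5, 32.6, 199.7]
orientation: [1.097, 1.277, -1.097]
ft_force: [0.6, -0.0, 0.2]
width: 12.0
```

Run:
```python
from h import *
w=snap('wrist','w13.png')
p=[574.75,-37.37,.1504]
overlay(w,p,'ov13.png',[(-40,57,36),(40,42,50)],(100,0,900,600))
o=readout.get_obs();print(o['t'],o['ee_pos'],W2T(p,o['ee_pos']),o['ft_force'])
```

```text
23.65 [522.55172928  32.2656372  199.66062924] [-41.17525589  76.67059239] [ 0.46411476  0.59033858 -0.02640829]
```

View pics/ov13.png

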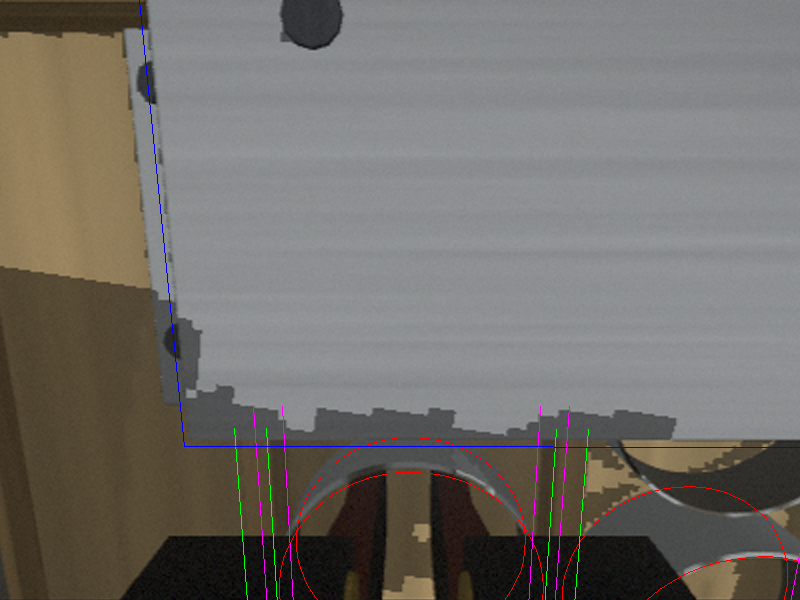

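Call:
{"fn": "apply_moves", "kwargs": {
  "commands": [
    [[0.0013,-0.009,0,0],[0.0027,-0.0185,0,0],[0.0027,-0.0185,0,0],[0.0027,-0.0185,0,0],[0.0027,-0.0185,0.025,0],[0.0027,-0.0185,0.055,0],[0.0,-0.045,0.07,0],[-0.006,-0.085,0.07,0]]
  ],
  "gripper": 0
}}

```text
t: 24.65
ee_pos: [517.2, -52.9, 271.1]
orientation: [1.097, 1.275, -1.094]
ft_force: [-0.1, -0.3, 0.6]
width: 0.7
```

Call:
{"fn": "apply_moves", "kwargs": {
  "commands": [
    [[-0.008,-0.045,0,0],[-0.016,-0.09,0,0],[-0.023,-0.125,0,0],[-0.026,-0.146,0,0],[-0.026,-0.146,0,0]]
  ]
}}

```text
t: 25.28
ee_pos: [490.3, -200.0, 269.7]
orientation: [1.1, 1.275, -1.1]
ft_force: [0.6, -0.1, -0.5]
width: 0.3
```

Run:
```python
from h import *
w=snap('wrist','w14.png')
p=[574.75,-37.37,.1504]
o=readout.get_obs();print(o['t'],o['ee_pos'],W2T(p,o['ee_pos']),o['ft_force'])
overlay(w,p,'ov14.png',[(-107.7,-147.1,50),(40,42,50)])
a=cv2.imread('pics/ov14.png');cv2.imwrite('pics/ov14.png',cv2.resize(a,(800,600)))
```

```text
25.325 [ 490.41602054 -199.11679223  269.59847722] [-107.61706087 -147.28480268] [-0.39310889 -0.26764882 -0.3533192 ]
```

View pics/ov14.png

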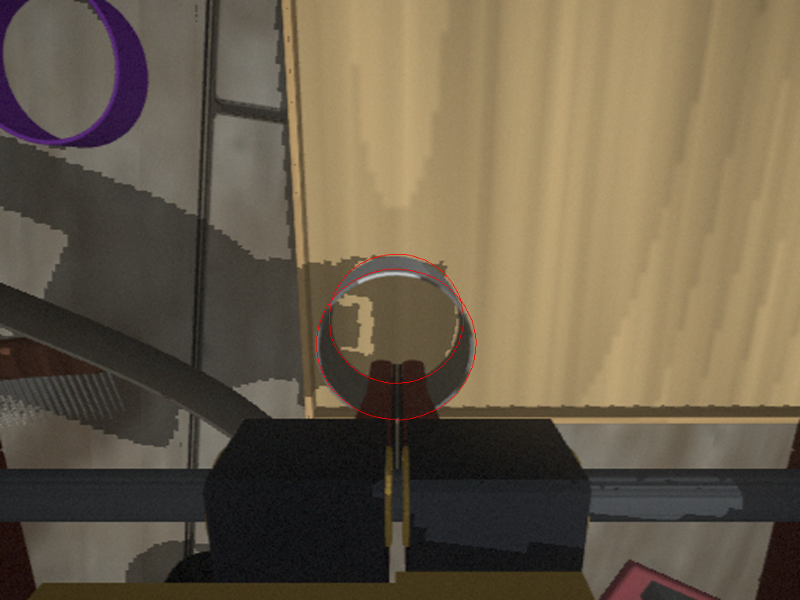

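Call:
{"fn": "apply_moves", "kwargs": {
  "commands": [
    [[0,0,-0.02,0],[0,0,-0.045,0],[0,0,-0.062,0],[0,0,-0.07,0],[0,0,-0.07,0]]
  ],
  "gripper": 0
}}

```text
t: 25.95
ee_pos: [490.6, -198.6, 199.3]
orientation: [1.098, 1.277, -1.098]
ft_force: [0.4, -0.1, 0.9]
width: 0.5
```

Call:
{"fn": "apply_moves", "kwargs": {
  "commands": [
    [[0,0,0,0],[0.007,0.004,0,0],[0.018,0.009,0,0],[0.033,0.016,0,0],[0.048,0.0235,0,0],[0.061,0.03,0,0],[0.07,0.0345,0,0],[0.0755,0.0365,0,0]]
  ],
  "gripper": 0.012
}}

```text
t: 26.95
ee_pos: [566.6, -162.1, 199.5]
orientation: [1.098, 1.277, -1.098]
ft_force: [-0.5, 0.5, -0.7]
width: 11.8
```

Run:
```python
from h import *
w=snap('wrist','w15.png')
p=[574.75,-37.37,.1504]
o=readout.get_obs();print(o['t'],o['ee_pos'],W2T(p,o['ee_pos']),o['ft_force'])
```

```text
27.0 [ 566.99590588 -162.08335624  199.6484095 ] [ -26.35281463 -122.14367098] [-0.22903161  0.81218133  0.26758738]
```

View pics/w15.png

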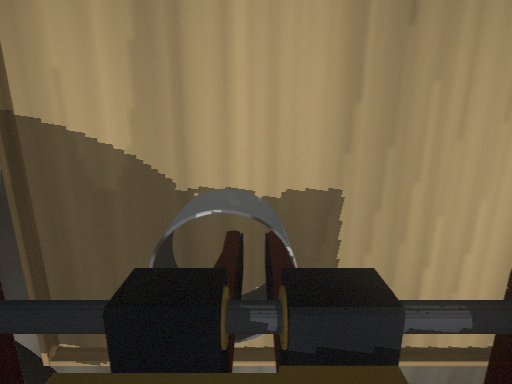

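Call:
{"fn": "apply_moves", "kwargs": {
  "commands": [
    [[-0.0032,0.0076,0,0],[-0.007,0.019,0,0],[-0.011,0.0317,0,0],[-0.0148,0.0443,0,0],[-0.0189,0.0578,0,0],[-0.0229,0.0714,0,0],[-0.0257,0.083,0,0],[-0.0276,0.092,0,0]]
  ]
}}

```text
t: 28.0
ee_pos: [538.4, -69.7, 199.7]
orientation: [1.098, 1.277, -1.098]
ft_force: [1.0, -0.2, -0.5]
width: 12.1
```

Call:
{"fn": "apply_moves", "kwargs": {
  "commands": [
    [[-0.0018,0.012,0,0],[-0.0039,0.0257,0,0],[-0.006,0.0395,0,0],[-0.0081,0.0535,0,0],[-0.0099,0.065,0,0],[-0.0099,0.065,0,0]]
  ]
}}

```text
t: 28.75
ee_pos: [528.4, -4.6, 199.7]
orientation: [1.097, 1.277, -1.097]
ft_force: [0.4, -0.2, 0.5]
width: 12.2
```

Run:
```python
from h import *
w=snap('wrist','w16.png')
p=[574.75,-37.37,.1504]
o=readout.get_obs();print(o['t'],o['ee_pos'],W2T(p,o['ee_pos']),o['ft_force'])
```

```text
28.8 [528.5642893   -5.04540038 199.69165138] [-40.82101847  38.87986708] [ 0.14197636  0.08522472 -0.73801046]
```

View pics/w16.png

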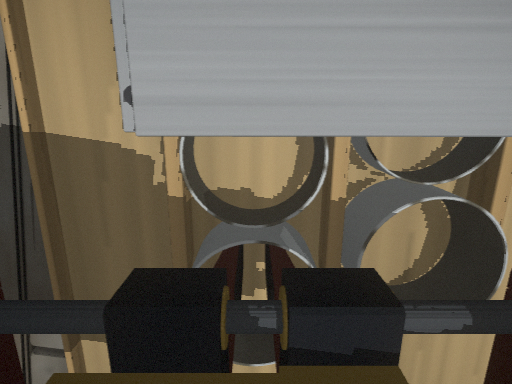

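Call:
{"fn": "apply_moves", "kwargs": {
  "commands": [
    [[-0.0003,0.002,0,0],[-0.0006,0.004,0,0],[-0.0009,0.006,0,0],[-0.0012,0.008,0,0],[-0.0015,0.01,0,0],[-0.0018,0.012,0,0],[-0.0021,0.014,0,0],[-0.0024,0.016,0,0]]
  ]
}}

```text
t: 29.8
ee_pos: [526.2, 10.7, 199.7]
orientation: [1.098, 1.276, -1.098]
ft_force: [0.1, -0.4, 0.4]
width: 11.8
```

Call:
{"fn": "apply_moves", "kwargs": {
  "commands": [
    [[-0.0002,0.0015,0,0],[-0.0004,0.003,0,0],[-0.0006,0.0045,0,0],[-0.0009,0.006,0,0],[-0.0009,0.006,0,0]]
  ]
}}

```text
t: 30.42
ee_pos: [525.2, 16.6, 199.7]
orientation: [1.098, 1.277, -1.098]
ft_force: [0.8, -0.5, 0.5]
width: 12.0
```

Call:
{"fn": "apply_moves", "kwargs": {
  "commands": [
    [[-0.0002,0.001,0,0],[-0.0003,0.002,0,0],[-0.0004,0.003,0,0],[-0.0006,0.004,0,0],[-0.0006,0.004,0,0]]
  ]
}}

```text
t: 31.05
ee_pos: [524.7, 20.5, 199.7]
orientation: [1.098, 1.276, -1.098]
ft_force: [-0.7, -1.0, 0.0]
width: 12.1
```

Call:
{"fn": "apply_moves", "kwargs": {
  "commands": [
    [[-0.0001,0.001,0,0],[-0.0003,0.002,0,0],[-0.0003,0.002,0,0],[-0.0003,0.002,0,0]]
  ]
}}

```text
t: 31.55
ee_pos: [524.4, 22.5, 199.7]
orientation: [1.098, 1.276, -1.098]
ft_force: [0.1, -2.6, 1.1]
width: 11.9
```

Call:
{"fn": "apply_moves", "kwargs": {
  "commands": [
    [[-0.0001,0.001,0,0],[-0.0003,0.002,0,0],[-0.0003,0.002,0,0],[-0.0003,0.002,0,0]]
  ]
}}

```text
t: 32.05
ee_pos: [524.1, 24.5, 199.7]
orientation: [1.098, 1.276, -1.098]
ft_force: [0.5, -3.9, 1.3]
width: 12.2
```

One more millimetre, hold, then ease off.

Call:
{"fn": "apply_moves", "kwargs": {
  "commands": [
    [[-0.0001,0.001,0,0],[-0.0002,0.0015,0,0],[-0.0002,0.0015,0,0],[-0.0002,0.0015,0,0],[-0.0002,0.0015,0,0],[-0.0002,0.0015,0,0],[-0.0002,0.0015,0,0]]
  ]
}}

```text
t: 32.92
ee_pos: [523.9, 25.9, 199.7]
orientation: [1.098, 1.276, -1.098]
ft_force: [1.0, -5.6, 1.0]
width: 12.1
```

Call:
{"fn": "apply_moves", "kwargs": {
  "commands": [
    [[0.0001,-0.0005,0,0],[0.0002,-0.001,0,0],[0.0002,-0.0015,0,0],[0.0003,-0.002,0,0],[0.0004,-0.0025,0,0],[0.0004,-0.003,0,0],[0.0005,-0.0035,0,0],[0.0006,-0.004,0,0]]
  ]
}}

```text
t: 33.92
ee_pos: [524.4, 22.1, 199.7]
orientation: [1.098, 1.277, -1.098]
ft_force: [-0.1, -2.3, 0.3]
width: 12.3
```

Call:
{"fn": "apply_moves", "kwargs": {
  "commands": [
    [[0.0001,-0.0005,0,0],[0.0002,-0.001,0,0],[0.0002,-0.0015,0,0],[0.0003,-0.002,0,0],[0.0004,-0.0025,0,0],[0.0004,-0.003,0,0],[0.0005,-0.0035,0,0],[0.0006,-0.004,0,0]]
  ]
}}

```text
t: 34.92
ee_pos: [525.1, 18.0, 199.7]
orientation: [1.098, 1.276, -1.098]
ft_force: [0.3, 0.1, -0.8]
width: 12.0
```

Call:
{"fn": "apply_moves", "kwargs": {
  "commands": [
    [[0.0001,-0.0005,0,0],[0.0002,-0.001,0,0],[0.0002,-0.0015,0,0],[0.0003,-0.002,0,0],[0.0004,-0.003,0,0],[0.0006,-0.004,0,0],[0.0008,-0.006,0,0],[0.0008,-0.006,0,0]]
  ]
}}

```text
t: 35.92
ee_pos: [525.9, 11.9, 199.7]
orientation: [1.098, 1.276, -1.098]
ft_force: [-0.2, 0.1, 0.4]
width: 11.8
```

Run:
```python
from h import *
w=snap('wrist','w17.png')
o=readout.get_obs();print(o['t'],o['ee_pos'],W2T([574.75,-37.37,.1504],o['ee_pos']),o['ft_force'])
```

```text
35.975 [525.87213537  11.91861394 199.65639486] [-40.94100145  56.05575363] [ 0.11610639 -0.30911541  0.10127592]
```

View pics/w17.png

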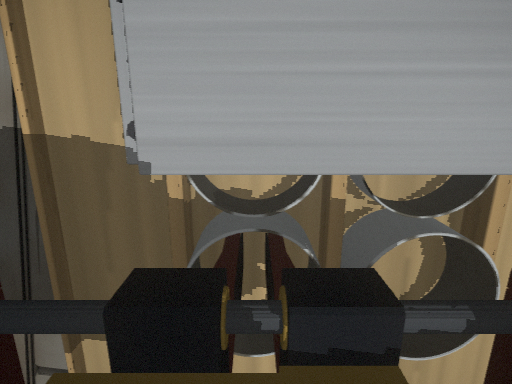

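Now centre in the ring, close, lift out, and back away to look.

Call:
{"fn": "apply_moves", "kwargs": {
  "commands": [
    [[0.0009,-0.006,0,0],[0.0018,-0.012,0,0],[0.0018,-0.012,0,0],[0.0018,-0.012,0,0],[0.0018,-0.012,0.02,0],[0.0018,-0.012,0.045,0],[0.0018,-0.012,0.07,0],[0.0018,-0.012,0.09,0]]
  ],
  "gripper": 0
}}

```text
t: 36.98
ee_pos: [527.7, 0.2, 290.7]
orientation: [1.098, 1.276, -1.097]
ft_force: [0.1, 0.1, 0.3]
width: 0.4
```

Call:
{"fn": "apply_moves", "kwargs": {
  "commands": [
    [[0.02,-0.02,0.04,0],[0.04,-0.04,0.08,0],[0.05,-0.06,0.12,0],[0.05,-0.07,0.16,0],[0.05,-0.07,0.16,0],[0.05,-0.07,0.16,0]]
  ]
}}

```text
t: 37.72
ee_pos: [577.2, -69.8, 449.0]
orientation: [1.098, 1.277, -1.099]
ft_force: [0.4, -0.1, -0.2]
width: 0.6
```

Run:
```python
from h import *
w=snap('wrist','w18.png')
p=[574.75,-37.37,.1504]
overlay(w,p,'ov18.png',[(40,42,50),(40,110,36),(-40,43,50),(-40,111,36)],(100,0,900,540))
s=snap('scene','sc18.png')
a=cv2.imread('pics/sc18.png');cv2.imwrite('pics/sc18z.png',cv2.resize(a[90:270,125:345],None,fx=3.3,fy=3.3,interpolation=cv2.INTER_CUBIC))
print([(l,[(np.round(d['position']).tolist(),round(d['conf'],2)) for d in models.place_of('scene',l)]) for l in ('pot_c','head_c')])
o=readout.get_obs();print(o['t'],o['ee_pos'],o['ft_force'])
```

```text
[('pot_c', [([410.0, -388.0, 29.0], 0.6), ([596.0, 83.0, 25.0], 0.5)]), ('head_c', [([535.0, -398.0, 30.0], 0.92)])]
37.925 [577.374715   -69.58434302 448.28805126] [-0.17574791 -1.00081719 -0.25969929]
```

View pics/ov18.png

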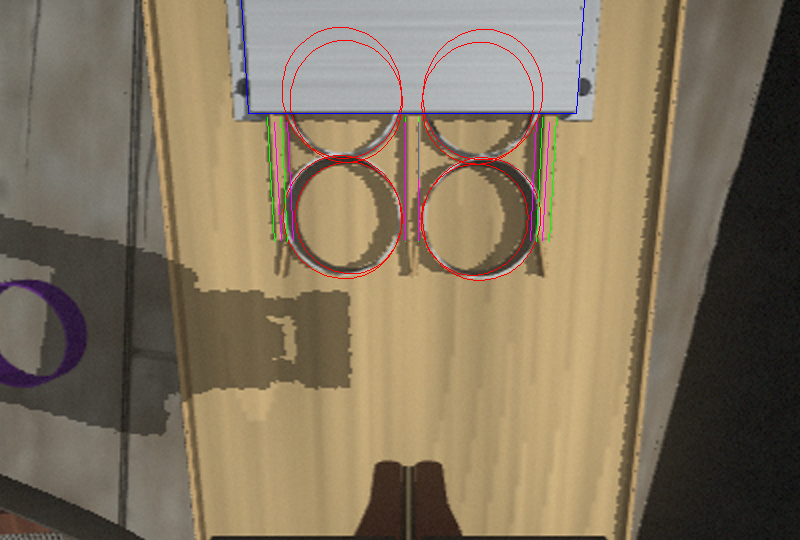

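View pics/sc18z.png

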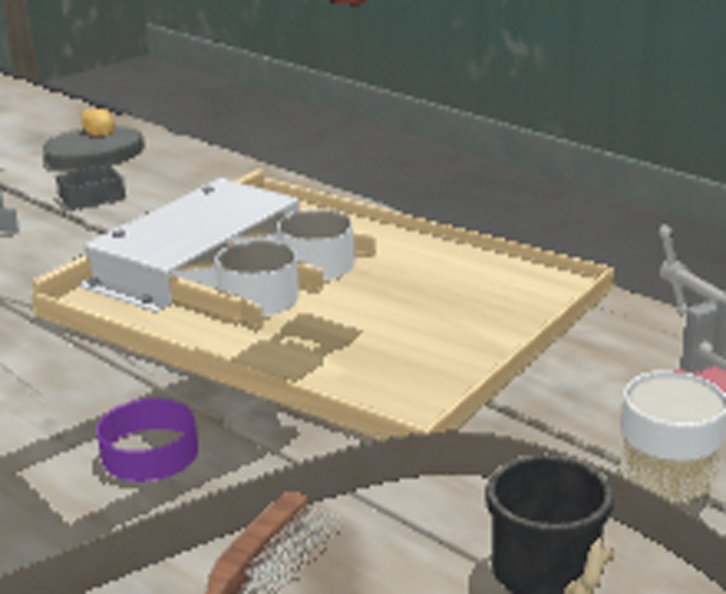

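Run:
```python
import cv2
a=cv2.imread('pics/w18.png');cv2.imwrite('pics/w18z.png',cv2.resize(a[45:150,175:335],None,fx=5,fy=5,interpolation=cv2.INTER_CUBIC))
```

```text
(no output)
```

View pics/w18z.png

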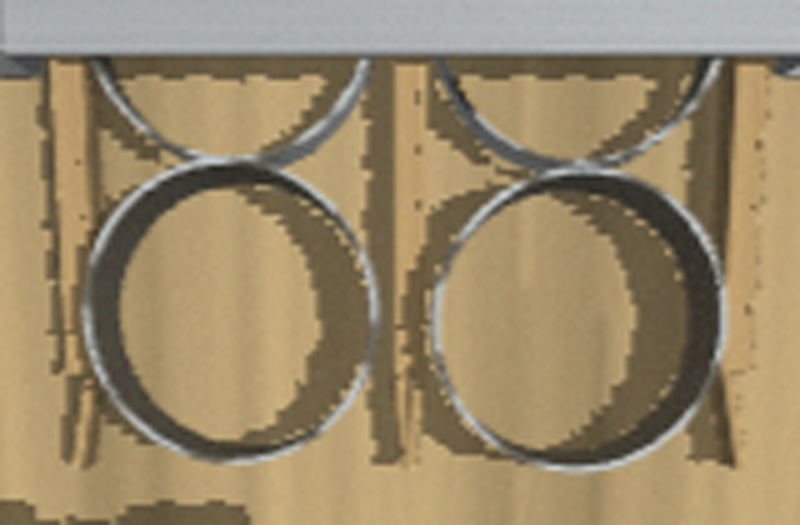

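Call:
{"fn": "apply_moves", "kwargs": {
  "commands": [
    [[-0.001,0.008,-0.03,0],[-0.002,0.016,-0.06,0],[-0.004,0.025,-0.09,0],[-0.005,0.035,-0.12,0],[-0.005,0.035,-0.12,0],[-0.005,0.035,-0.12,0]]
  ]
}}

```text
t: 38.67
ee_pos: [573.1, -35.0, 330.2]
orientation: [1.098, 1.276, -1.098]
ft_force: [-0.4, -0.9, 0.2]
width: 0.3
```

Run:
```python
from h import *
import pickle
w=snap('wrist','w19.png'); pickle.dump(w,open('i19.pkl','wb'))
a=w['color'][:,:,::-1]; cv2.imwrite('pics/w19z.png',cv2.resize(a[60:240,130:390],None,fx=3,fy=3,interpolation=cv2.INTER_CUBIC))
R,_=cv2.Rodrigues(w['rvec']); print(-R.T@w['tvec'],W2T([574.75,-37.37,.1504],-R.T@w['tvec']))
```

```text
[562.53701068  36.14824741 310.15175335] [-1.05961381 74.51823286]
```

View pics/w19z.png

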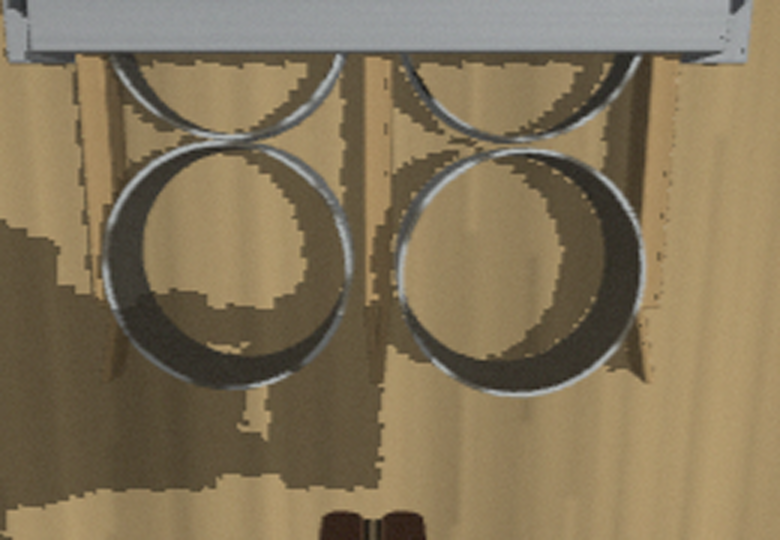

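Run:
```python
from h import *
import pickle
w=pickle.load(open('i19.pkl','rb')); p=[574.75,-37.37,.1504]
g=cv2.cvtColor(w['color'],cv2.COLOR_RGB2HSV)
# rim pixels: low saturation, bright
m=(g[:,:,1]<60)&(g[:,:,2]>110)
for nm,c,z in (('nt',(-40,43),50),('ft',(40,42),50),('nl',(-40,111),36),('fl',(40,111),36)):
    pts=[]
    for v,u in zip(*np.nonzero(m)):
        if v<80: continue
        t=W2T(p,back(w,(u,v),z)); d=np.hypot(*(t-c))
        if 29<d<38 and (z==50 or t[1]<c[1]-8): pts.append(t)
    pts=np.array(pts)
    f=lambda q:np.hypot(pts[:,0]-q[0],pts[:,1]-q[1])-(33)
    r=least_squares(f,c,loss='soft_l1',f_scale=.7)
    print(nm,len(pts),r.x,np.median(np.abs(f(r.x))))
```

```text
nt 351 [-40.5774076   45.67009711] 0.5535488880921875
ft 390 [39.75496227 43.39907713] 0.42931853832739364
nl 214 [-40.91134153 112.43045654] 0.7418553937869703
fl 147 [ 39.67909091 111.67127138] 0.8207360194202948
```

Call:
{"fn": "apply_moves", "kwargs": {
  "commands": [
    [[0.015,0.02,-0.01,0],[0.03,0.04,-0.03,0],[0.0345,0.0465,-0.06,0],[0.0345,0.0465,-0.07,0],[0.0345,0.0465,-0.07,0],[0.0345,0.0465,-0.09,0],[0.0345,0.0465,-0.115,0],[0.0345,0.0465,-0.13,0]]
  ],
  "gripper": 0
}}

```text
t: 39.72
ee_pos: [606.9, 11.2, 198.5]
orientation: [1.098, 1.277, -1.099]
ft_force: [0.9, 0.3, -0.4]
width: 0.5
```

Call:
{"fn": "apply_moves", "kwargs": {
  "commands": [
    [[0,0,0,0],[-0.0006,0.004,0,0],[-0.0012,0.008,0,0]]
  ],
  "gripper": 0.012
}}

```text
t: 40.1
ee_pos: [606.3, 19.8, 200.5]
orientation: [1.099, 1.275, -1.097]
ft_force: [0.7, 0.4, 0.1]
width: 12.4
```

Run:
```python
from h import *
w=snap('wrist','w20.png')
o=readout.get_obs();print(o['t'],o['ee_pos'],W2T([574.75,-37.37,.1504],o['ee_pos']),o['ft_force'],o['width'])
```

```text
40.15 [606.17023645  20.2339443  200.4644729 ] [39.69654844 52.2458582 ] [ 0.05908636  1.17359397 -0.21511016] 11.869618858463207
```

View pics/w20.png

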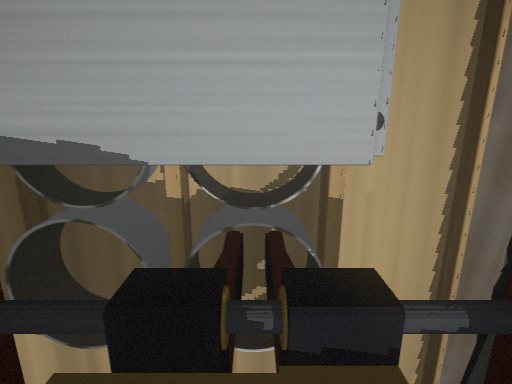

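Call:
{"fn": "apply_moves", "kwargs": {
  "commands": [
    [[-0.0003,0.002,0,0],[-0.0006,0.004,0,0],[-0.0008,0.0055,0,0],[-0.001,0.0065,0,0],[-0.0011,0.0075,0,0],[-0.0013,0.0085,0,0],[-0.0014,0.0095,0,0],[-0.0015,0.0105,0,0]]
  ]
}}

```text
t: 41.15
ee_pos: [604.5, 30.0, 199.7]
orientation: [1.098, 1.276, -1.098]
ft_force: [0.3, -1.3, 0.2]
width: 12.2
```

Run:
```python
from h import *
w=snap('wrist','w21.png')
a=cv2.imread('pics/w21.png');cv2.imwrite('pics/w21z.png',cv2.resize(a[140:270,0:360],None,fx=2.2,fy=2.2,interpolation=cv2.INTER_CUBIC))
F=[]
for i in range(4):
    o=readout.get_obs();F.append(o['ft_force']); viewer.get_image('wrist')
print(o['t'],o['ee_pos'],W2T([574.75,-37.37,.1504],o['ee_pos']),np.mean(F,0))
```

```text
41.35 [604.4849165   30.01273721 199.68163649] [39.49544572 62.16677811] [-0.20224785 -0.25575188  0.47738998]
```

View pics/w21z.png

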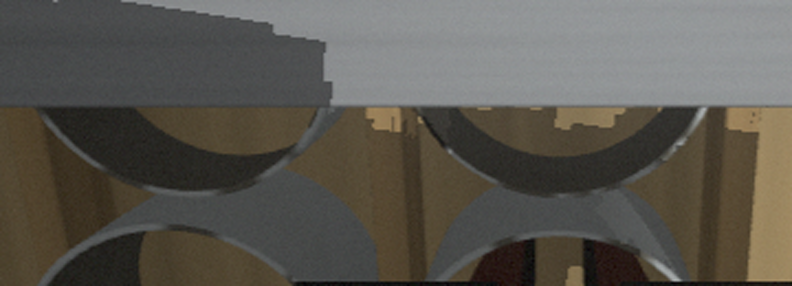

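Call:
{"fn": "apply_moves", "kwargs": {
  "commands": [
    [[-0.0001,0.0005,0,0],[-0.0001,0.001,0,0],[-0.0002,0.0015,0,0],[-0.0003,0.002,0,0],[-0.0003,0.002,0,0]]
  ]
}}

```text
t: 42.02
ee_pos: [604.3, 32.0, 199.7]
orientation: [1.098, 1.276, -1.098]
ft_force: [1.2, -3.0, -0.1]
width: 12.1
```

Run:
```python
from h import *
F=[]
for i in range(5):
    o=readout.get_obs();F.append(o['ft_force']); viewer.get_image('wrist')
print(o['t'],o['ee_pos'],W2T([574.75,-37.37,.1504],o['ee_pos']),np.mean(F,0))
```

```text
42.225 [604.23148128  31.98502284 199.69478107] [39.54038619 64.15477217] [ 0.72971394 -2.38555717  0.30226539]
```

Call:
{"fn": "apply_moves", "kwargs": {
  "commands": [
    [[0,-0.00025,0,0],[0.0001,-0.0005,0,0],[0.0001,-0.00075,0,0],[0.0001,-0.001,0,0],[0.0002,-0.00125,0,0],[0.0002,-0.0015,0,0],[0.0003,-0.00175,0,0],[0.0003,-0.002,0,0]]
  ]
}}

```text
t: 43.28
ee_pos: [604.4, 30.0, 199.7]
orientation: [1.098, 1.277, -1.098]
ft_force: [0.0, -0.1, -0.1]
width: 12.2
```

Call:
{"fn": "apply_moves", "kwargs": {
  "commands": [
    [[0,-0.00025,0,0],[0.0001,-0.0005,0,0],[0.0001,-0.00075,0,0],[0.0001,-0.001,0,0],[0.0002,-0.00125,0,0],[0.0002,-0.0015,0,0],[0.0003,-0.00175,0,0],[0.0003,-0.002,0,0]]
  ]
}}

```text
t: 44.28
ee_pos: [604.8, 28.0, 199.7]
orientation: [1.098, 1.276, -1.098]
ft_force: [0.1, 0.2, -0.8]
width: 12.3
```

Call:
{"fn": "apply_moves", "kwargs": {
  "commands": [
    [[0.0001,-0.0005,0,0],[0.0001,-0.001,0,0],[0.0003,-0.002,0,0],[0.0005,-0.003,0,0],[0.0008,-0.005,0,0],[0.001,-0.007,0,0],[0.0012,-0.008,0,0],[0.0012,-0.008,0,0]]
  ]
}}

```text
t: 45.28
ee_pos: [606.0, 19.9, 199.7]
orientation: [1.098, 1.276, -1.098]
ft_force: [0.2, -0.1, 0.0]
width: 12.0
```

Call:
{"fn": "apply_moves", "kwargs": {
  "commands": [
    [[0,0,0,0],[0.0003,-0.002,0,0],[0.0003,-0.002,0,0],[0.0003,-0.002,0.015,0],[0.0003,-0.002,0.04,0],[0.0003,-0.002,0.07,0],[-0.015,-0.02,0.1,0],[-0.034,-0.042,0.13,0]]
  ],
  "gripper": 0
}}

```text
t: 46.28
ee_pos: [571.8, -22.1, 331.7]
orientation: [1.098, 1.276, -1.096]
ft_force: [0.5, -0.4, 0.5]
width: 0.3
```

Call:
{"fn": "apply_moves", "kwargs": {
  "commands": [
    [[0,0,0,0],[0,0,0,0]]
  ]
}}

```text
t: 46.52
ee_pos: [572.1, -21.8, 329.9]
orientation: [1.099, 1.276, -1.098]
ft_force: [0.5, 0.5, -0.6]
width: 0.6
```

Run:
```python
from h import *
w=snap('wrist','w22.png')
a=w['color'][:,:,::-1]; cv2.imwrite('pics/w22z.png',cv2.resize(a[60:240,130:390],None,fx=3,fy=3,interpolation=cv2.INTER_CUBIC))
o=readout.get_obs();print(o['t'],o['ee_pos'],o['ft_force'])
R,_=cv2.Rodrigues(w['rvec']); p=[574.75,-37.37,.1504]; print(W2T(p,-R.T@w['tvec']))
g=cv2.cvtColor(w['color'],cv2.COLOR_RGB2HSV)
m=(g[:,:,1]<60)&(g[:,:,2]>110)
for nm,c,z in (('nt',(-40,43),50),('ft',(40,42),50),('nl',(-40,111),36),('fl',(40,111),36)):
    pts=[]
    for v,u in zip(*np.nonzero(m)):
        t=W2T(p,back(w,(u,v),z)); d=np.hypot(*(t-c))
        if 29<d<38 and (z==50 or t[1]<c[1]-14): pts.append(t)
    pts=np.array(pts)
    f=lambda q:np.hypot(pts[:,0]-q[0],pts[:,1]-q[1])-(33)
    r=least_squares(f,c,loss='soft_l1',f_scale=.7)
    print(nm,len(pts),r.x,np.median(np.abs(f(r.x))))
```

```text
46.575 [572.133672   -21.57709529 329.32576743] [-0.10217096 -0.25438365 -0.48833588]
[5.4714108e-02 8.7792108e+01]
nt 252 [-40.52155906  45.63019787] 0.48177896959743194
ft 347 [39.63102379 43.41523022] 0.437846452032133
nl 177 [-40.95503963 112.46085287] 0.7891105916069634
fl 133 [ 40.02975291 111.70113312] 0.9976518183036376
```

View pics/w22z.png

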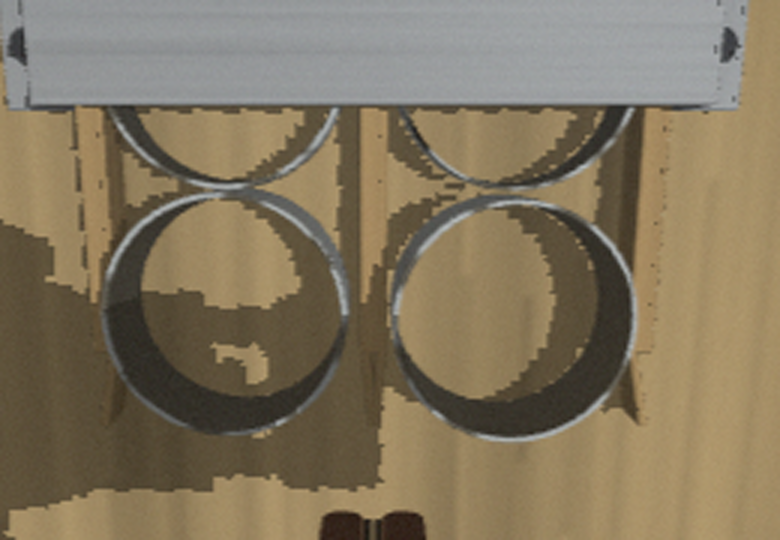

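```bash
cat > gap.py <<'E'
from h import *
# need poses: recompute from stored? use R approx from ee pose relation of i19
E
python3 - <<'E'
import cv2,numpy as np
# enlarge contact zones of far (w9 pressed 3N, w10 released) and near (w17)
o=[]
for f,(x0,x1,y0,y1) in (('w9',(180,330,190,270)),('w10',(180,330,165,245)),('w21',(180,330,165,245)),('w17',(180,330,165,245))):
    a=cv2.imread(f'pics/{f}.png')[y0:y1,x0:x1]; o.append(cv2.resize(a,(400,213),interpolation=cv2.INTER_CUBIC))
cv2.imwrite('pics/cmp.png',np.vstack([np.hstack(o[:2]),np.hstack(o[2:])]))
E
```

```text
(no output)
```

View pics/cmp.png

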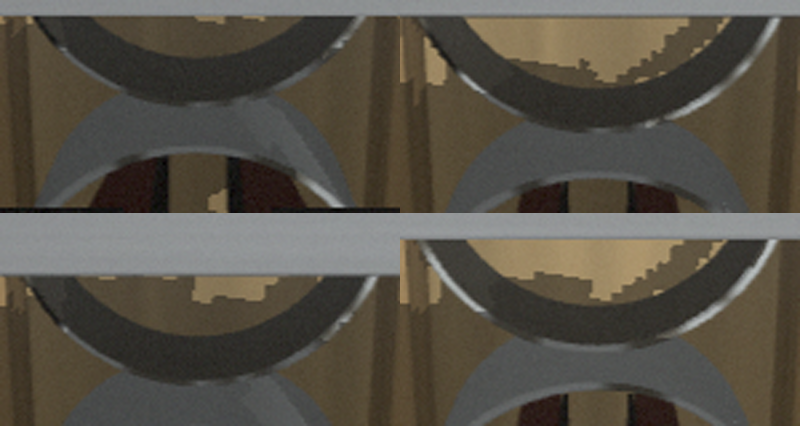

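Run:
```python
from h import *
import pickle
w=pickle.load(open('i19.pkl','rb')); p=[574.75,-37.37,.1504]
R,_=cv2.Rodrigues(w['rvec']); c0=-R.T@np.float64(w['tvec']); e0=np.array([573.0,-35.0,330.0])
E={'w9':(604.2,33.5,199.7),'w10':(605.8,22.4,199.7),'w20':(606.2,20.0,200.3),'w21':(604.5,30.0,199.7),'w17':(525.9,11.9,199.7),'w19':(573.0,-35,330),'w22':(572.1,-21.7,329.6)}
for f,lane in (('w9',40),('w10',40),('w20',40),('w21',40),('w19',40),('w22',40),('w17',-40),('w19',-40),('w22',-40)):
    im=dict(w); im['color']=cv2.imread(f'pics/{f}.png')[:,:,::-1]
    im['tvec']=-R@(c0+np.array(E[f])-e0)
    hsv=cv2.cvtColor(im['color'],cv2.COLOR_RGB2HSV)
    m=(hsv[:,:,1]<60)&(hsv[:,:,2]>105); m[:75]=0
    out=[]
    for z,cy in ((50,43.5),(36,111.5)):
        th=np.radians(np.arange(50,131,2.)) * (1 if z==50 else -1)
        best=[]
        # sample gray over predicted inner/outer circle, search cy,cx maximizing rim brightness minus neighbours
        g=cv2.GaussianBlur(im['color'].mean(2).astype(np.float32),(0,0),.6)
        for dy in np.arange(-6,8,.1):
            for dx in np.arange(-1.5,1.6,.5):
                def s(r):
                    P=T2W(p,np.c_[lane+dx+r*np.cos(th),cy+dy+r*np.sin(th),0*th+z]); q=proj(im,P).astype(np.float32)
                    ok=(q[:,1]<262)
                    v=cv2.remap(g,q[:,0].reshape(-1,1),q[:,1].reshape(-1,1),cv2.INTER_LINEAR)[:,0]
                    return v
                a=s(33)-.5*s(31)-.5*s(35)
                best.append((np.median(a)+a.mean(),cy+dy,lane+dx))
        b=max(best); out.append(b)
    print(f,lane,'tall y %.1f x %.1f  low y %.1f x %.1f'%(out[0][1],out[0][2],out[1][1],out[1][2]),'dist %.1f'%(out[1][1]-out[0][1]),[round(float(b[0])) for b in out])
```

```text
w9 40 tall y 47.6 x 40.0  low y 115.6 x 40.0 dist 68.0 [44, 27]
w10 40 tall y 43.7 x 40.0  low y 112.6 x 40.0 dist 68.9 [37, 53]
w20 40 tall y 44.0 x 39.5  low y 112.8 x 40.0 dist 68.8 [31, 61]
w21 40 tall y 44.1 x 39.5  low y 112.0 x 40.0 dist 67.9 [44, 28]
w19 40 tall y 43.5 x 40.0  low y 112.5 x 41.0 dist 69.0 [90, 48]
w22 40 tall y 43.6 x 40.0  low y 112.4 x 41.0 dist 68.8 [82, 49]
w17 -40 tall y 45.5 x -40.5  low y 113.3 x -40.5 dist 67.8 [38, 60]
w19 -40 tall y 45.5 x -41.0  low y 113.1 x -41.0 dist 67.6 [100, 52]
w22 -40 tall y 45.5 x -41.0  low y 113.0 x -41.0 dist 67.5 [93, 62]
```

Call:
{"fn": "apply_moves", "kwargs": {
  "commands": [
    [[0.015,0.014,-0.01,0],[0.03,0.028,-0.03,0],[0.0355,0.0335,-0.06,0],[0.0355,0.0335,-0.07,0],[0.0355,0.0335,-0.07,0],[0.0355,0.0335,-0.09,0],[0.0355,0.0335,-0.115,0],[0.0355,0.0335,-0.13,0]]
  ],
  "gripper": 0
}}

```text
t: 47.58
ee_pos: [607.1, 11.3, 198.5]
orientation: [1.098, 1.277, -1.099]
ft_force: [-0.5, -0.5, -0.0]
width: 0.4
```

Call:
{"fn": "apply_moves", "kwargs": {
  "commands": [
    [[0,0,0,0],[-0.0006,0.004,0,0],[-0.0012,0.008,0,0],[-0.0018,0.012,0,0],[-0.002,0.0135,0,0],[-0.0023,0.0155,0,0],[-0.0024,0.016,0,0],[-0.0024,0.016,0,0]]
  ],
  "gripper": 0.012
}}

```text
t: 48.58
ee_pos: [605.1, 27.5, 199.6]
orientation: [1.098, 1.276, -1.098]
ft_force: [0.4, -0.9, -0.5]
width: 11.9
```

```bash
cat > dist.py <<'E'
from h import *
p=[574.75,-37.37,.1504]
def dist(im,lane):
    out=[]
    g=cv2.GaussianBlur(im['color'].mean(2).astype(np.float32),(0,0),.6)
    for z,cy in ((50,43.5),(36,111.5)):
        th=np.radians(np.arange(50,131,2.)) * (1 if z==50 else -1); best=[]
        for dy in np.arange(-6,8,.1):
            for dx in np.arange(-1.5,1.6,.5):
                def s(r):
                    q=proj(im,T2W(p,np.c_[lane+dx+r*np.cos(th),cy+dy+r*np.sin(th),0*th+z])).astype(np.float32)
                    return cv2.remap(g,q[:,0].reshape(-1,1),q[:,1].reshape(-1,1),cv2.INTER_LINEAR)[:,0]
                a=s(33)-.5*s(31)-.5*s(35); best.append((np.median(a)+a.mean(),cy+dy,lane+dx))
        out.append(max(best))
    return round(out[0][1],1),round(out[1][1],1),round(out[1][1]-out[0][1],1)
E
python3 - <<'E'
from dist import *
F=[]
for i in range(3):
    w=snap('wrist',f'w23_{i}.png'); o=readout.get_obs(); F.append(o['ft_force']); print(dist(w,40))
print(o['t'],W2T(p,o['ee_pos']),np.mean(F,0))
E
```

```text
(np.float64(43.9), np.float64(112.7), np.float64(68.8))
(np.float64(43.9), np.float64(112.6), np.float64(68.7))
(np.float64(43.9), np.float64(112.7), np.float64(68.8))
48.725 [39.70346678 59.51540444] [ 0.04315149  0.15755597 -0.13296225]
```

Call:
{"fn": "apply_moves", "kwargs": {
  "commands": [
    [[-0.0001,0.0005,0,0],[-0.0001,0.001,0,0],[-0.0002,0.0015,0,0],[-0.0002,0.0015,0,0]]
  ]
}}

```text
t: 49.22
ee_pos: [604.9, 29.1, 199.7]
orientation: [1.098, 1.276, -1.098]
ft_force: [-0.0, 0.3, -0.6]
width: 12.4
```

Run:
```python
from dist import *
F=[]
for i in range(3):
    w=viewer.get_image('wrist'); o=readout.get_obs(); F.append(o['ft_force']); print(dist(w,40))
print(o['t'],W2T(p,o['ee_pos']),np.mean(F,0))
```

```text
(np.float64(43.9), np.float64(112.3), np.float64(68.4))
(np.float64(44.0), np.float64(112.2), np.float64(68.2))
(np.float64(43.9), np.float64(112.4), np.float64(68.5))
49.375 [39.74768304 61.16164528] [-0.12501749  0.16245618  0.10082326]
```

Call:
{"fn": "apply_moves", "kwargs": {
  "commands": [
    [[-0.0001,0.0005,0,0],[-0.0001,0.001,0,0],[-0.0001,0.001,0,0],[-0.0001,0.001,0,0]]
  ]
}}

```text
t: 49.88
ee_pos: [604.8, 30.0, 199.7]
orientation: [1.098, 1.276, -1.098]
ft_force: [-1.1, -1.5, 0.3]
width: 12.2
```

Run:
```python
from dist import *
F=[]
for i in range(4):
    w=viewer.get_image('wrist'); o=readout.get_obs(); F.append(o['ft_force']); print(dist(w,40))
print(o['t'],W2T(p,o['ee_pos']),np.mean(F,0))
```

```text
(np.float64(44.2), np.float64(112.2), np.float64(68.0))
(np.float64(44.2), np.float64(112.3), np.float64(68.1))
(np.float64(44.2), np.float64(112.6), np.float64(68.4))
(np.float64(44.2), np.float64(112.2), np.float64(68.0))
50.075 [39.79469639 62.1326642 ] [ 0.19370297 -0.85579986  0.06948881]
```

Call:
{"fn": "apply_moves", "kwargs": {
  "commands": [
    [[0,-0.00025,0,0],[0.0001,-0.0005,0,0],[0.0001,-0.00075,0,0],[0.0001,-0.001,0,0],[0.0002,-0.00125,0,0],[0.0002,-0.0015,0,0],[0.0003,-0.00175,0,0],[0.0003,-0.002,0,0]]
  ]
}}

```text
t: 51.08
ee_pos: [605.1, 28.0, 199.7]
orientation: [1.098, 1.276, -1.098]
ft_force: [1.3, 0.3, 1.0]
width: 11.7
```

Call:
{"fn": "apply_moves", "kwargs": {
  "commands": [
    [[0.0001,-0.0005,0,0],[0.0001,-0.001,0,0],[0.0003,-0.002,0,0],[0.0005,-0.003,0,0],[0.0008,-0.005,0,0],[0.001,-0.007,0,0],[0.0015,-0.01,0,0],[0.0015,-0.01,0,0]]
  ]
}}

```text
t: 52.08
ee_pos: [606.6, 17.7, 199.7]
orientation: [1.098, 1.276, -1.098]
ft_force: [-0.6, -0.2, -0.5]
width: 11.9
```

Call:
{"fn": "apply_moves", "kwargs": {
  "commands": [
    [[0,0,0,0],[0.0003,-0.002,0,0],[0.0003,-0.002,0,0],[0.0003,-0.002,0.015,0],[0.0003,-0.002,0.04,0],[0.0003,-0.002,0.07,0],[-0.015,-0.02,0.1,0],[-0.034,-0.042,0.14,0]]
  ],
  "gripper": 0
}}

```text
t: 53.08
ee_pos: [572.0, -24.1, 341.2]
orientation: [1.097, 1.277, -1.097]
ft_force: [-0.3, -0.4, 0.5]
width: 0.3
```

Call:
{"fn": "apply_moves", "kwargs": {
  "commands": [
    [[0,-0.01,0.04,0],[0,-0.02,0.08,0],[0,-0.02,0.08,0]]
  ]
}}

```text
t: 53.45
ee_pos: [573.2, -44.6, 424.3]
orientation: [1.101, 1.269, -1.094]
ft_force: [0.3, 0.2, -0.0]
width: 0.6
```

Run:
```python
from dist import *
w=snap('wrist','w24.png'); s=snap('scene','sc24.png')
print(dist(w,40),dist(w,-40))
a=w['color'][:,:,::-1]; cv2.imwrite('pics/w24z.png',cv2.resize(a[60:240,130:390],None,fx=3,fy=3,interpolation=cv2.INTER_CUBIC))
o=readout.get_obs();print(o['t'],o['ee_pos'],o['ft_force'])
```

```text
(np.float64(43.8), np.float64(109.3), np.float64(65.5)) (np.float64(45.4), np.float64(112.9), np.float64(67.5))
53.55 [572.22244887 -43.95655969 420.41235248] [-0.37138689  0.72937625 -0.11429813]
```

View pics/w24z.png

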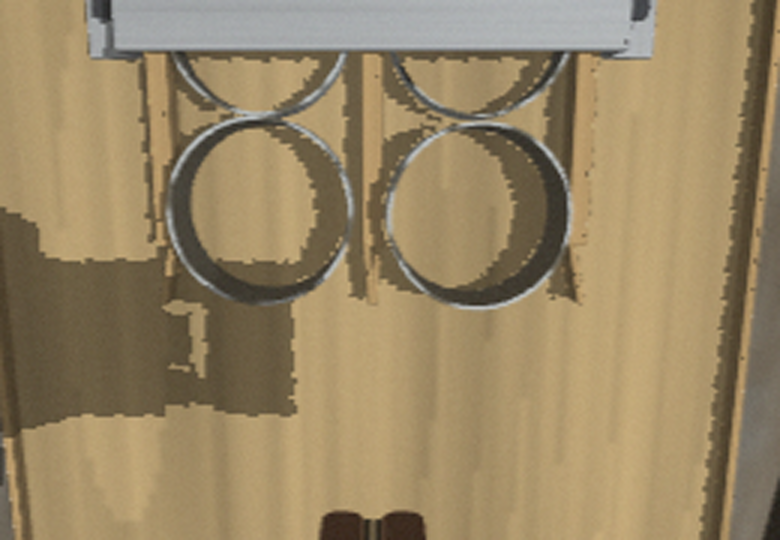

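View pics/sc24.png

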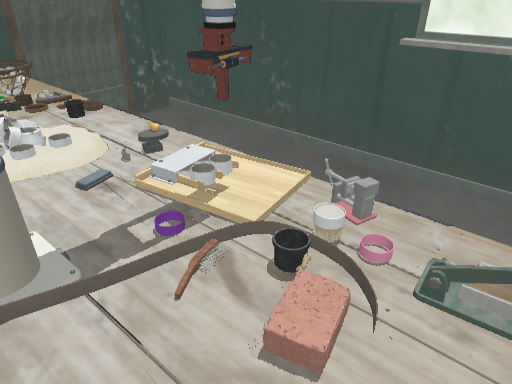

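```bash
python3 -c "
from h import *
print(workorder.close_job())"
```

```text
the job is handed in; nothing more can be done
None
```

The four rings are in the two-by-two grid and the job is handed in, at about 53.6 s on the robot's clock. One doubt remains: whether the two far-lane rings quite touch.

**How it was done:** I slid each ring with the narrowed fingers inside it, so none was gripped, and I backed the fingers off the ring before lifting them out. The far lane was loaded first, then the near one, each with a low ring in front, partly under the cover, and a tall ring behind it. I pressed the far pair to about 5 N and the near pair to about 5.5 N. Both were held for about half a second and eased off slowly.

**Last checks:**
- **Near pair:** touching. The centres measure about 67.5 mm apart, against 68 mm for rings in contact.
- **Far pair:** the pictures showed a gap of up to about 1 mm.
  - **Extra pushes:** I pushed this pair again twice, after the near lane was finished: once to about 2.4 N and once lightly, to about 0.9 N. The spring took up the load after the tall ring had moved only about 0.3 mm, so I take them to be in contact.
  - **What disagrees:** the tall ring settled back in the same place each time, and the gap still shows. The last automatic distance reading for this pair (65.5 mm) is impossible for these rings, so I ignored it.
- **Surroundings:** the pot and brush head are where they started, the look-alikes were not touched, and the arm ended clear of everything.

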